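Turn the settled paint jars over in the tumbling rack

ROBOT

A 7-joint arm with a two-finger parallel gripper is mounted at the origin on a cart in front of the work surface, level with it; the furniture and walls round the work are solid. World frame = base frame: x ahead of the robot, y to its left, z up, the work surface at z = 0. Lengths are in m, angles in degrees, forces in N, time in s.
With the tool pointing down it reaches from about 0.425 to 0.825 m from the base axis. Payload 3.6 kg.
Tool frame: the origin (TCP) lies midway between the tips of the shut fingers; the grasp point (between the pads) lies 19 mm behind it (bot.grasp_offset is the distance from the TCP to the grasp point, in m); z points along the fingers, y is the line along which they close (so a half turn about z gives the same grasp; the last joint's range is limited). The gripper opens to 85 mm and grips with 20 to 120 N. Pads are 22 mm wide; open, the fingers measure 114 mm over their backs; the gripper's body (76 mm by 85 mm) begins 54 mm behind the grasp point. The pads swing forward as they close: fully open they stand 13 mm farther back than shut.
Start: joints at [-67.523, 35.231, -0.722, 81.555, 0.464, 63.22, -2.315], TCP at [0.264, 0.594, 0.231] pointing down, gripper open.
Joint ranges: [-178.69, 178.69], [-17.37, 117.87], [-77.05, 75.6], [15.02, 138.74], [-78.02, 258.01], [0.78, 113.62], [-162.83, 162.83]. Speed limits (degrees/s): [159.86, 159.86, 180, 180, 180, 180, 180].

INTERFACE

Orientations are given as a 3x3 rotation matrix whose columns are the frame's x, y, z axes.
In Python, from rig import telemetry, eyes, bot gives the robot as it stands. The module is installed in compiled form; this text tells all that it offers.
- The arm moves only by the tool send_rows, never from a script. Its argument "targets" is a list of rows, each an object of numbers: "dx", "dy", "dz": the shift along the tool's x, y, z in mm; "rx", "ry", "rz": the turn, a rotation vector about the tool's x, y, z in degrees; "hand": the opening, from 0 (shut) to 1 (fully open). A call has 1 to 8 rows; each row shifts and turns the commanded pose from where the row before left it, along the tool's axes as they then stand; what a row does not reach is not made up. A row lasts 1/8 s, in which the tool goes at most 62.5 mm and 10.7 degrees, less where a joint would pass 70% of its speed; a pose out of reach is approached as far as the arm can. A call with a gripper value outside its range is refused whole. The fingers move at their own pace and stop on an object; the grip force is fixed at half the most. Time passes only in rows, so rows that do not move let the fingers close. It gives the time, the measured TCP pose, the force, the opening and the grip force at its end, in the units of the state.
- telemetry.get_obs(): the state, without advancing time (a new reading comes with each control period).
- eyes.read_camera(name): name is "scene" or "top" or "wrist"; returns a dict with "color" (480x640x3 uint8, red, green, blue), "range_z" (480x640 float32, m along the optical axis (not along the pixel's ray), 0 where there is no reading), "fx", "fy", "cx", "cy" (pixels), "T" (4x4, takes a point from camera to world coordinates). Camera axes: x right, y down, z forward; pixel columns grow to the right and rows downward; lengths in m; the calibration is good to about 2 mm. The wrist camera is an equidistant fisheye: a pixel r from the principal point sees the ray r / f radians off the axis. A picture is of the moment at which its call begins.
- bot.hand_in(): hands the job in; it is judged then, once.
The state is a dict: "time_s": time; "joints": joint angles; "qvel": joint speeds; "effort": joint torques, N m; "eef_pos": TCP position; "tcp_rot": TCP orientation; "contact_force": force on the tool from outside, world axes, zero at the start; "moment": the same for the moment, N m; "width": finger opening in m; "gripper_force": force on a finger pad.
Only numpy, scipy, OpenCV 4.12 (cv2) and the standard library are available. Lean on these libraries where they do the work, as an engineer would, in place of code of your own. Each camera call takes 0.05 s, during which the arm holds its last target. There are 200 camera calls.

TASK

The touch-up paint in the little jars on the rubber mat has settled. Stand every jar lid up in a pocket of the tumbling rack, turn both red turnbuttons fully across over the lids, swing the rack over by its crank until it is fully upside down, leave it so for about three seconds and swing it back fully upright with the turnbuttons still across; then turn them clear and stand all the jars upright on the mat again. Never swing the rack while a turnbutton is not across, and leave the other things on the bench alone.

Things in the scene. Friction and masses are not known exactly. Their poses are not given: they have to be found in the camera images.
- jar_red_mid (a point): Centre (half-way up, 45 mm above its foot) of the small round white plastic paint jar with a red screw lid and a red band: a plain cylinder of 50 mm diameter (the lid is no wider), 90 mm tall, about 0.25 kg, its lid does not come off. z points from foot to lid. May be absent.
- jar_blue_mid (a point): Centre (half-way up, 45 mm above its foot) of the small round white plastic paint jar with a blue screw lid and a blue band: a plain cylinder of 50 mm diameter (the lid is no wider), 90 mm tall, about 0.25 kg, its lid does not come off. z points from foot to lid. May be absent.
- jar_yellow_mid (a point): Centre (half-way up, 45 mm above its foot) of the small round white plastic paint jar with a yellow screw lid and a yellow band: a plain cylinder of 50 mm diameter (the lid is no wider), 90 mm tall, about 0.25 kg, its lid does not come off. z points from foot to lid. May be absent.
- mat: Flat black rubber mat fixed on the bench, 120 (x) x 300 (y) x 3 mm thick; origin at the centre of its underside, on the bench top. The jars start on it. A red tool box, 195 mm high, stands behind it (front at x = 0.54, right end at y = -0.21); a vice stands to its left.
- rack_axis (a point): Centre of the tumbling rack, on its axle, 100 mm above the bench. A plywood trough, three pockets in a row along x (the axle, pointing away from the robot), between two grey brackets (117 mm high, 121 mm either side along x) of a fixed stand (base 290 x 110 x 12 mm). z points out of the pockets; the axes turn with the rack. A jar standing in a pocket has its centre on the axle.
- rack (a joint): Turn of the rack about its axle: 0 = upright (start, stop), 3.14 = upside down (stop). It grows as the crank handle goes up from the robot's left, over the top and down to the right. Stays where it is left (friction about 0.2 N m).
- crank_grip (a point): Middle of the black crank handle: a freely spinning sleeve of 18 mm diameter and 52 mm length, lying along the axle direction at the rack's end nearest the robot, 166 mm from the rack's centre and 60 mm off the axle (at rack +y: to the left when upright). It circles the axle as the rack turns.
- pocket_1 (a point): Centre of the floor of pocket 1 (nearest the robot). Pockets are 56 mm square, walls 34 mm high, 72 mm apart, open at the top, so a jar stands out 56 mm; axes as the rack's. Any jar may stand in any pocket.
- pocket_2 (a point): Centre of the floor of pocket 2 (the middle one). Pockets are 56 mm square, walls 34 mm high, 72 mm apart, open at the top, so a jar stands out 56 mm; axes as the rack's. Any jar may stand in any pocket.
- pocket_3 (a point): Centre of the floor of pocket 3 (the farthest). Pockets are 56 mm square, walls 34 mm high, 72 mm apart, open at the top, so a jar stands out 56 mm; axes as the rack's. Any jar may stand in any pocket.
- button_1_top (a point): Centre of red turnbutton 1, a bar 70 mm long, 14 mm wide and 14 mm high that turns about its middle on a post between pockets 1 and 2; this point is on the pivot at half its height, 54.5 mm above the axle when upright (2.5 mm are free between jar lid and bar). When it stands across, the bar lies along the rack's x and covers half the lid on either side.
- button_2_top (a point): Centre of red turnbutton 2, a bar 70 mm long, 14 mm wide and 14 mm high that turns about its middle on a post between pockets 2 and 3; this point is on the pivot at half its height, 54.5 mm above the axle when upright (2.5 mm are free between jar lid and bar). When it stands across, the bar lies along the rack's x and covers half the lid on either side.
- button_1 (a joint): Turn of turnbutton 1: 0 = clear of the lids (bar nearly square to the rack, at 1.4 rad from its x), 1.4 = fully across (bar along the rack's x). Grows counter-clockwise seen from above when the rack is upright; stops at both ends; stays where it is left.
- button_2 (a joint): Turn of turnbutton 2: 0 = clear of the lids (bar nearly square to the rack, at 1.4 rad from its x), 1.4 = fully across (bar along the rack's x). Grows counter-clockwise seen from above when the rack is upright; stops at both ends; stays where it is left.
- glue_bottle: Glue bottle with orange nozzle, 58 mm diameter, 176 mm tall, bystander.
- sanding_block: Brown sanding block, 56 x 94 x 31 mm, bystander.
Not all that is in view belongs to the job. Leave any purple look-alike of the part that bears jar_yellow_mid alone.

How it is judged:
By the outcome, as a careful person would: the job done as asked, in the order asked, and still so for the second after the job is handed in, with the robot touching nothing.
Of jar_red, jar_blue, jar_yellow only 2 to 3 are there at a start; the rules pass over those that are not, and their reading is None.
At some moment in a run one of jar_red, jar_blue, jar_yellow may be knocked a few centimetres aside while the robot is not near it.
It also fails if it takes over 210 s, if anything falls off the work surface, if the arm or the gripper's body presses on something with over 40 N, if the wrist force passes 120 N, or if a joint passes its speed limit or range.

## Working session

There is one attempt and no reset: what is moved stays moved. The work goes in short steps, Python scripts to look and compute and a tool call to move; the robot and the scene stay as the last step left them, time stands still between calls to the robot, and variables do not carry over. Pictures are saved under pics/ and viewed, at most 14 in all, crops included, and the job is handed in when it is done.

Besides the shell and the picture viewer there is one more tool, called after "Request:" as name(argument=value, ...), one argument or row to a line, values as JSON. send_rows: Moves the arm, as the interface text tells. Its arguments: {"type":"object","properties":{"targets":{"type":"array","items":{"type":"object","properties":{"dx":{"type":"number"},"dy":{"type":"number"},"dz":{"type":"number"},"rx":{"type":"number"},"ry":{"type":"number"},"rz":{"type":"number"},"hand":{"type":"number"}}}}},"required":["targets"]}

```bash
mkdir -p pics
cat > h.py <<'E'
import numpy as np, cv2
from rig import telemetry, eyes, bot
def snap(n,f=None):
    c=eyes.read_camera(n)
    if f: cv2.imwrite('pics/'+f,c['color'][:,:,::-1]); np.savez('pics/'+f+'.npz',**c)
    return c
def load(f): return dict(np.load('pics/'+f+'.npz'))
def pt(c,u,v):
    z=np.median([x for x in c['range_z'][v-1:v+2,u-1:u+2].ravel() if x>0] or [0])
    p=np.array([(u-c['cx'])/c['fx']*z,(v-c['cy'])/c['fy']*z,z,1]); return (c['T']@p)[:3].round(4)
def cloud(c):
    v,u=np.mgrid[:480,:640]; z=c['range_z']
    P=np.stack([(u-c['cx'])/c['fx']*z,(v-c['cy'])/c['fy']*z,z],-1)
    return P@c['T'][:3,:3].T+c['T'][:3,3]
E
python3 - <<'E'
from h import *
s=telemetry.get_obs(); print(s)
for n in('scene','top'):
    c=snap(n,n+'0.png'); print(c['fx'],c['T'].round(3).tolist())
E
```

```text
{'time_s': 0.0, 'joints': array([-67.52390501,  35.29252609,  -0.72378906,  81.6430856 ,
         0.46420575,  63.21954229,  -2.31518259]), 'qvel': array([-0.08396819,  0.00329649,  0.09854148, -0.0406114 , -0.03143043,
       -0.04985934, -0.05089929]), 'effort': array([ 5.86317196e-05, -4.69204831e+01,  2.58699171e-01, -1.71036869e+01,
        9.83585604e-03,  9.55906202e-03, -9.57105755e-07]), 'eef_pos': array([0.26398752, 0.59312239, 0.2300908 ]), 'tcp_rot': array([[-9.13614798e-01,  4.06579507e-01, -1.05110120e-03],
       [ 4.06580864e-01,  9.13611537e-01, -2.44117948e-03],
       [-3.22353653e-05, -2.65765533e-03, -9.99996468e-01]]), 'contact_force': array([ 0.18559594,  0.92133753, -0.29605516]), 'moment': array([-0.03655349,  0.0317089 , -0.02248309]), 'gripper_force': 0.0, 'width': 0.0852421496830959}
496.5671933588295 [[0.865, -0.337, 0.372, 0.012], [-0.502, -0.602, 0.62, -0.822], [0.015, -0.723, -0.69, 1.033], [0.0, 0.0, 0.0, 1.0]]
561.5733535416042 [[0.006, -0.999, 0.04, 0.443], [-1.0, -0.006, -0.0, -0.003], [0.0, -0.039, -0.999, 1.529], [0.0, 0.0, 0.0, 1.0]]
```

View pics/top0.png

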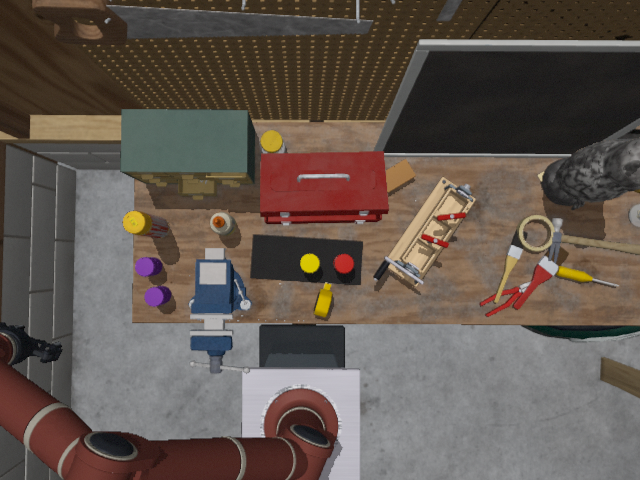

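View pics/scene0.png

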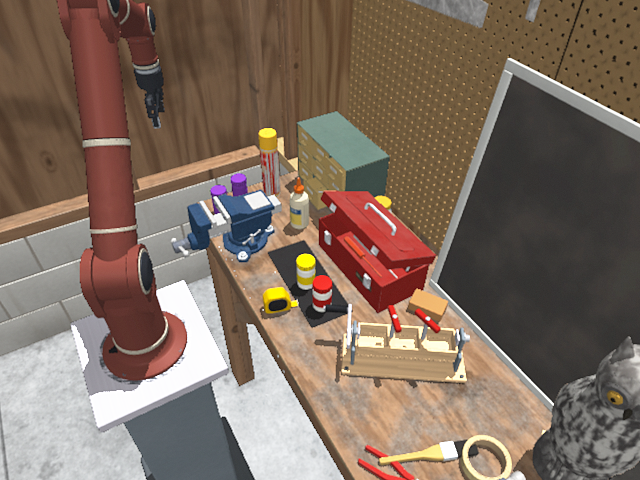

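The top view shows the yellow jar at (310,264) and the red jar at (344,264) on the mat. The rack runs diagonally from (395,270) to (460,190). Other candidates:
- The purple lids at (149,267) and (157,296) are look-alikes off the mat.
- The yellow tops at (272,142) and (138,222) are also off the mat.

Only the two on the mat fit. No blue jar is visible.

Run:
```python
from h import *
c=load('top0.png'); P=cloud(c); col=c['color'].astype(int); hsv=cv2.cvtColor(c['color'],cv2.COLOR_RGB2HSV)
cv2.imwrite('pics/cropA.png',cv2.resize(c['color'][160:330,240:490,::-1],None,fx=3.2,fy=3.2,interpolation=cv2.INTER_CUBIC))
v,u=np.mgrid[:480,:640]
def blob(name,box,m):
    b=np.zeros_like(m); b[box[1]:box[3],box[0]:box[2]]=1; q=P[m&b]; print(name,len(q),np.median(q,0).round(4),q.mean(0).round(4),q.min(0).round(3),q.max(0).round(3)); return q
H,S,V=hsv[...,0],hsv[...,1],hsv[...,2]
z=P[...,2]; b=1
blob('yellow',(290,245,328,280),(abs(H.astype(int)-29)<8)&(S>150)&(z>.085))
blob('red',(328,245,362,285),((H<8)|(H>172))&(S>150)&(z>.085))
blob('yel272',(258,130,288,153),(abs(H.astype(int)-29)<8)&(S>150))
for n,bx in(('b1',(415,228,452,250)),('b2',(430,205,470,226))):
    q=blob(n,bx,((H<8)|(H>172))&(S>150)&(z>.12)); 
    if len(q): print(cv2.minAreaRect((q[:,:2]*1000).astype(np.float32)))
q=blob('mat',(245,230,368,290),(z<.012)&(V<60)); print(cv2.minAreaRect((q[:,:2]*1000).astype(np.float32)))
# rack stuff between
bx=np.zeros_like(z,bool); bx[170:300,370:485]=1
m=bx&(z>.03)&(z<.2)&(P[...,0]<.7)
hh,_=np.histogram(z[m],bins=np.arange(.03,.2,.01)); print(hh)
m2=bx&(z>.06)&(z<.175)
q=P[m2]; print(cv2.minAreaRect((q[:,:2]*1000).astype(np.float32)))
q=P[bx&(V<50)&(z>.07)&(z<.13)]; print('crank',len(q),np.median(q,0),cv2.minAreaRect((q[:,:2]*1000).astype(np.float32)))
```

```text
yellow 288 [ 0.4359 -0.0196  0.093 ] [ 0.4368 -0.0201  0.0981] [ 0.413 -0.043  0.086] [0.461 0.004 1.529]
red 287 [ 0.4363 -0.1087  0.0931] [ 0.4363 -0.1075  0.0978] [ 0.413 -0.132  0.086] [ 0.459 -0.003  1.529]
yel272 380 [0.7487 0.08   0.0945] [0.7488 0.0797 0.0944] [0.72  0.052 0.08 ] [0.778 0.108 0.104]
b1 128 [ 0.4928 -0.3204  0.1613] [ 0.4926 -0.3221  0.1717] [ 0.443 -0.358  0.148] [ 0.509 -0.003  1.529]
((478.8592834472656, -178.98048400878906), (36.74260711669922, 357.22808837890625), 5.514272689819336)
b2 122 [ 0.5526 -0.3599  0.1617] [ 0.5523 -0.3644  0.1614] [ 0.543 -0.4    0.15 ] [ 0.563 -0.33   0.169]
((553.1259155273438, -364.6579895019531), (12.808798789978027, 70.7247314453125), 7.345119953155518)
mat 4060 [0.4496 0.0069 0.0031] [ 0.446  -0.0044  0.003 ] [ 0.379 -0.165 -0.009] [0.511 0.137 0.012]
((444.53887939453125, -13.509231567382812), (299.2257385253906, 118.8145523071289), 86.50468444824219)
[ 219   75 1086  233  200  423  249  333  209   14    0    5  195  370
  218  209]
((523.97021484375, -296.7522888183594), (276.7514953613281, 273.06292724609375), 86.47056579589844)
crank 113 [ 0.4192394  -0.20126293  0.10732027] ((426.5807189941406, -219.1352996826172), (35.68758010864258, 84.41944885253906), 23.289913177490234)
```

View pics/cropA.png

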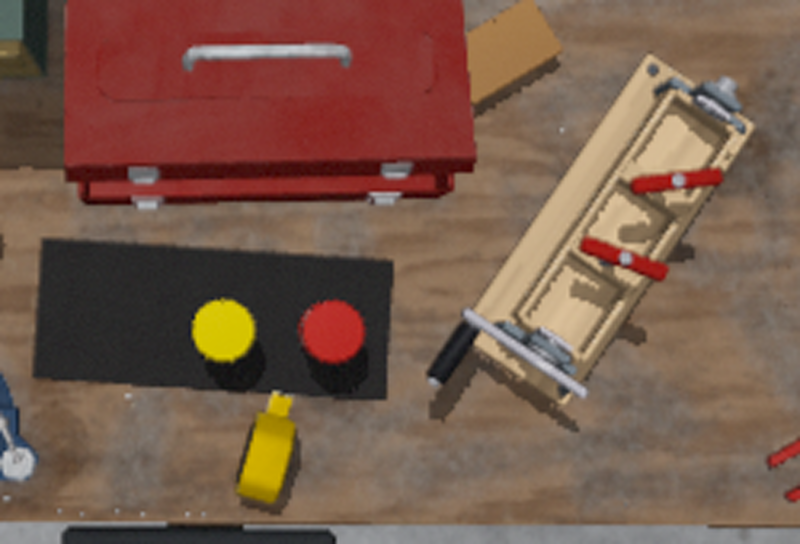

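```bash
cat >> h.py <<'E'
def go(x,y,z,yaw):
    """tool-frame delta (mm) now -> target with tool y at yaw deg; fingers down"""
    s=telemetry.get_obs(); R=s['tcp_rot']; d=R.T@(np.array([x,y,z])-s['eef_pos'])*1000
    yw=np.radians(yaw); Y=np.array([np.cos(yw),np.sin(yw),0]); Z=np.array([0,0,-1.]); Rt=np.c_[np.cross(Y,Z),Y,Z]
    from scipy.spatial.transform import Rotation as Ro
    r=Ro.from_matrix(R.T@Rt).as_rotvec(degrees=True)
    print('t',round(s['time_s'],2),'pos',s['eef_pos'].round(4),'yaw',np.degrees(np.arctan2(R[1,1],R[0,1])).round(1),'d',d.round(1),'rv',r.round(1),'after turn d',(Rt.T@R@d).round(1),'F',s['contact_force'].round(1),'w',s['width'].round(4))
def isred(c):
    h=cv2.cvtColor(c['color'],cv2.COLOR_RGB2HSV).astype(int); return ((h[...,0]<8)|(h[...,0]>172))&(h[...,1]>140)&(h[...,2]>60)
def ray_at(c,u,v,z):
    """pinhole pixel -> world at height z"""
    d=c['T'][:3,:3]@np.array([(u-c['cx'])/c['fx'],(v-c['cy'])/c['fy'],1]); o=c['T'][:3,3]
    return o+d*(z-o[2])/d[2]
def buttons(c):
    for bx in((415,228,452,250),(430,205,470,226)):
        m=isred(c).astype(np.uint8); b=np.zeros_like(m); b[bx[1]:bx[3],bx[0]:bx[2]]=1; n,l,st,ce=cv2.connectedComponentsWithStats(m&b)
        i=1+st[1:,4].argmax(); v,u=np.nonzero(l==i); W=np.array([ray_at(c,a,b_,.1615)[:2] for a,b_ in zip(u,v)])
        w,V=np.linalg.eigh(np.cov(W.T)); print(len(u),W.mean(0).round(4),(2*np.sqrt(3*w)).round(4),'bar deg',np.degrees(np.arctan2(V[1,1],V[0,1])).round(1))
E
python3 - <<'E'
from h import *
c=load('top0.png'); buttons(c)
for u,v in ((395.3,257.5),(422.8,283.1),(375.3,278.6),(386.5,263)): print(ray_at(c,u,v,.1))
# rack rim: points z .08-.1 near pockets
P=cloud(c); z=P[...,2]; bx=np.zeros_like(z,bool); bx[180:290,380:480]=1
for lo,hi in((.080,.097),(.11,.122),(.005,.018)):
    m=bx&(z>lo)&(z<hi)&(P[...,1]<-.2); m=cv2.morphologyEx(m.astype(np.uint8),cv2.MORPH_OPEN,np.ones((2,2)))>0
    q=P[m][:,:2]; print(lo,len(q),cv2.minAreaRect((q*1000).astype(np.float32)))
go(.437,-.02,.28,56.5)
E
```

```text
67 [ 0.4863 -0.3433] [0.0142 0.0289] bar deg 71.8
66 [ 0.5499 -0.3456] [0.0124 0.0318] bar deg 100.1
[ 0.45112057 -0.23879294  0.1       ]
[ 0.38662715 -0.30857171  0.1       ]
[ 0.3972676  -0.18800645  0.1       ]
[ 0.43701032 -0.2164245   0.1       ]
0.08 596 ((471.69989013671875, -256.17205810546875), (171.44288635253906, 479.8721618652344), 26.035165786743164)
0.11 107 ((525.2823486328125, -362.9059753417969), (52.787715911865234, 278.25811767578125), 55.152870178222656)
0.005 1276 ((472.56878662109375, -270.1240234375), (218.45555114746094, 491.1089172363281), 30.209327697753906)Traceback (most recent call last):
  File "<stdin>", line 9, in <module>
  File "h.py", line 21, in go
    print('t',round(s['time_s'],2),'pos',s['eef_pos'].round(4),'yaw',np.degrees(np.arctan2(R[1,1],R[0,1])).round(1),'d',d.round(1),'rv',r.round(1),'after turn d',(Rt.T@R@d).round(1),'F',s['contact_force'].round(1),'w',s['width'].round(4))
                                                                                                                                                                                                                          ^^^^^^^^^^^^^^^^
AttributeError: 'float' object has no attribute 'round'
```

```bash
sed -i "s/s\['width'\].round(4)/round(s['width'],4)/; s/n,l,st,ce=cv2/m=cv2.morphologyEx(m*b,cv2.MORPH_CLOSE,np.ones((9,9),np.uint8)); n,l,st,ce=cv2/" h.py
python3 - <<'E'
from h import *
c=load('top0.png'); buttons(c)
P=cloud(c); z=P[...,2]
m=np.zeros_like(z,bool); m[180:290,380:480]=1
m&=(z>.084)&(z<.095)&(P[...,1]<-.2)
n,l,st,ce=cv2.connectedComponentsWithStats(m.astype(np.uint8))
i=1+st[1:,4].argmax(); print(st[1:,4]); q=P[l==i][:,:2]; print(cv2.minAreaRect((q*1000).astype(np.float32)))
go(.437,-.02,.28,56.5); go(.5528,-.3635,.28,7)
E
```

```text
150 [ 0.4927 -0.3255] [0.0132 0.0695] bar deg 70.3
145 [ 0.5524 -0.3645] [0.0124 0.0701] bar deg 97.5
[  1 440 113   2   1   1]
((525.4267578125, -345.8988342285156), (67.5692138671875, 230.09193420410156), 55.86277389526367)
t 0.1 pos [0.264  0.5932 0.2302] yaw 66.0 d [-407.4 -490.   -48.6] rv [-0.1  0.   9.5] after turn d [-482.7 -415.9  -49.8] F [ 0.2 -0.1 -0. ] w 0.0855
t 0.1 pos [0.264  0.5932 0.2302] yaw 66.0 d [-652.8 -756.7  -48. ] rv [-0.1  0.1 59. ] after turn d [-984.8  170.   -49.8] F [ 0.2 -0.1 -0. ] w 0.0855
```

Request:
send_rows(
  targets=[
    {"dz":-24},
    {"dz":-24},
    {"dx":-27.2,"dy":-31.5},
    {"dx":-27.2,"dy":-31.5},
    {"dx":-27.2,"dy":-31.5},
    {"dx":-27.2,"dy":-31.5},
    {"dx":-27.2,"dy":-31.5},
    {"dx":-27.2,"dy":-31.5},
  ],
)

```text
$.targets[0]: bad value
```

Request:
send_rows(
  targets=[
    {"dx":-27.2,"dy":-31.5},
    {"dx":-27.2,"dy":-31.5},
    {"dx":-27.2,"dy":-31.5},
    {"dx":-27.2,"dy":-31.5},
    {"dx":-27.2,"dy":-31.5},
    {"dx":-27.2,"dy":-31.5},
    {"dx":-27.2,"dy":-31.5},
    {"dx":-27.2,"dy":-31.5},
  ],
)

```text
$.targets[0]: bad value
```

Request:
send_rows(
  targets=[
    {"dx":-27.2,"dy":-31.5},
    {"dx":-27.2,"dy":-31.5},
    {"dx":-27.2,"dy":-31.5},
    {"dx":-27.2,"dy":-31.5},
    {"dx":-27.2,"dy":-31.5},
    {"dx":-27.2,"dy":-31.5},
    {"dx":-27.2,"dy":-31.5},
    {"dx":-27.2,"dy":-31.5},
  ],
)

```text
$.targets[0]: bad value
```

Request:
send_rows(
  targets=[
    {"dx":-27.2,"dy":-31.5},
    {"dx":-27.2,"dy":-31.5},
    {"rz":9.8},
    {"rz":9.8},
    {"rz":9.8},
    {"rz":9.8},
    {"rz":9.8},
    {"rz":9.8},
  ],
)

```text
$.targets[0]: bad value
```

Run:
```python
from h import *
c=snap('wrist','w1.png'); print(c['fx'],c['cx'],c['cy'],c['T'].round(3).tolist(),telemetry.get_obs()['joints'].round(0))
go(.5526,-.3645,.18,7.5)
```

```text
371.64829954431775 314.5692869862735 243.27755297257357 [[0.406, 0.878, 0.254, 0.198], [0.914, -0.389, -0.117, 0.623], [-0.004, 0.279, -0.96, 0.374], [0.0, 0.0, 0.0, 1.0]] [-68.  35.  -1.  82.   0.  63.  -2.]
t 0.15 pos [0.2641 0.5933 0.2304] yaw 66.0 d [-653.  -757.7   51.9] rv [-0.1  0.1 58.5] after turn d [-987.3  161.1   50.4] F [-0.6 -0.2 -0.5] w 0.0855
```

View pics/w1.png

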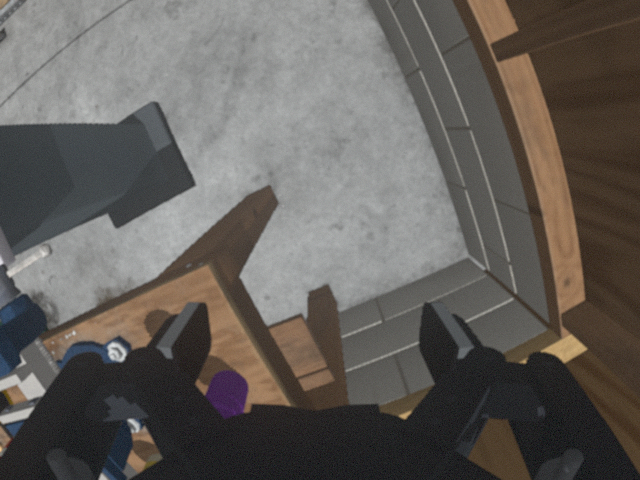

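The calls were refused, probably because every key must be given. The picture only shows the start view, with the gripper over the bench's left end. I'll resend with all keys.

Request:
send_rows(
  targets=[
    {"dx":0,"dy":0,"dz":-24,"rx":0,"ry":0,"rz":0,"hand":1},
    {"dx":0,"dy":0,"dz":-24,"rx":0,"ry":0,"rz":0,"hand":1},
    {"dx":-27.2,"dy":-31.5,"dz":0,"rx":0,"ry":0,"rz":0,"hand":1},
    {"dx":-27.2,"dy":-31.5,"dz":0,"rx":0,"ry":0,"rz":0,"hand":1},
    {"dx":-27.2,"dy":-31.5,"dz":0,"rx":0,"ry":0,"rz":0,"hand":1},
    {"dx":-27.2,"dy":-31.5,"dz":0,"rx":0,"ry":0,"rz":0,"hand":1},
    {"dx":-27.2,"dy":-31.5,"dz":0,"rx":0,"ry":0,"rz":0,"hand":1},
    {"dx":-27.2,"dy":-31.5,"dz":0,"rx":0,"ry":0,"rz":0,"hand":1},
  ],
)

```text
time_s: 1.15
eef_pos: [0.3367, 0.3532, 0.2791]
tcp_rot: [[-0.914, 0.407, -0.0], [0.407, 0.914, -0.0], [0.0, -0.0, -1.0]]
contact_force: [0.2, -0.2, -0.1]
width: 0.0855
gripper_force: 0.0
```

Request:
send_rows(
  targets=[
    {"dx":-27.2,"dy":-31.5,"dz":0,"rx":0,"ry":0,"rz":0,"hand":1},
    {"dx":-27.2,"dy":-31.5,"dz":0,"rx":0,"ry":0,"rz":0,"hand":1},
    {"dx":-27.2,"dy":-31.5,"dz":0,"rx":0,"ry":0,"rz":0,"hand":1},
    {"dx":-27.2,"dy":-31.5,"dz":0,"rx":0,"ry":0,"rz":0,"hand":1},
    {"dx":-27.2,"dy":-31.5,"dz":0,"rx":0,"ry":0,"rz":0,"hand":1},
    {"dx":-27.2,"dy":-31.5,"dz":0,"rx":0,"ry":0,"rz":0,"hand":1},
    {"dx":-27.2,"dy":-31.5,"dz":0,"rx":0,"ry":0,"rz":0,"hand":1},
    {"dx":-27.2,"dy":-31.5,"dz":0,"rx":0,"ry":0,"rz":0,"hand":1},
  ],
)

```text
time_s: 2.15
eef_pos: [0.4329, 0.0348, 0.2793]
tcp_rot: [[-0.914, 0.406, -0.0], [0.406, 0.914, 0.0], [0.0, 0.0, -1.0]]
contact_force: [1.4, 0.1, -0.3]
width: 0.0852
gripper_force: 0.0
```

Request:
send_rows(
  targets=[
    {"dx":-27.2,"dy":-31.5,"dz":0,"rx":0,"ry":0,"rz":0,"hand":1},
    {"dx":-27.2,"dy":-31.5,"dz":0,"rx":0,"ry":0,"rz":0,"hand":1},
    {"dx":-27.2,"dy":-31.5,"dz":0,"rx":0,"ry":0,"rz":0,"hand":1},
    {"dx":-27.2,"dy":-31.5,"dz":0,"rx":0,"ry":0,"rz":0,"hand":1},
    {"dx":-27.2,"dy":-31.5,"dz":0,"rx":0,"ry":0,"rz":0,"hand":1},
    {"dx":-27.2,"dy":-31.5,"dz":0,"rx":0,"ry":0,"rz":0,"hand":1},
    {"dx":-27.2,"dy":-31.5,"dz":0,"rx":0,"ry":0,"rz":0,"hand":1},
    {"dx":-27.2,"dy":-31.5,"dz":0,"rx":0,"ry":0,"rz":0,"hand":1},
  ],
)

```text
time_s: 3.15
eef_pos: [0.5294, -0.2836, 0.2789]
tcp_rot: [[-0.914, 0.406, -0.001], [0.406, 0.914, 0.001], [0.001, 0.0, -1.0]]
contact_force: [0.2, -0.1, 0.3]
width: 0.0852
gripper_force: 0.0
```

Request:
send_rows(
  targets=[
    {"dx":-27.2,"dy":-31.5,"dz":0,"rx":0,"ry":0,"rz":0,"hand":1},
    {"dx":-27.2,"dy":-31.5,"dz":0,"rx":0,"ry":0,"rz":0,"hand":1},
    {"dx":0,"dy":0,"dz":0,"rx":0,"ry":0,"rz":9.8,"hand":1},
    {"dx":0,"dy":0,"dz":0,"rx":0,"ry":0,"rz":9.8,"hand":1},
    {"dx":0,"dy":0,"dz":0,"rx":0,"ry":0,"rz":9.8,"hand":1},
    {"dx":0,"dy":0,"dz":0,"rx":0,"ry":0,"rz":9.8,"hand":1},
    {"dx":0,"dy":0,"dz":0,"rx":0,"ry":0,"rz":9.8,"hand":1},
    {"dx":0,"dy":0,"dz":0,"rx":0,"ry":0,"rz":9.5,"hand":0.5},
  ],
)

```text
time_s: 4.15
eef_pos: [0.5532, -0.362, 0.2787]
tcp_rot: [[-0.125, 0.992, -0.001], [0.992, 0.125, 0.001], [0.001, -0.001, -1.0]]
contact_force: [0.4, 0.9, -0.6]
width: 0.0697
gripper_force: 0.0
```

Run:
```python
from h import *
c=snap('wrist','w2.png'); print(c['T'].round(4).tolist(),telemetry.get_obs()['joints'].round(0))
go(.5526,-.3645,.18,7.5)
```

```text
[[0.992, 0.1217, 0.0335, 0.5427], [0.1262, -0.9523, -0.2778, -0.2905], [-0.0019, 0.2798, -0.9601, 0.4222], [0.0, 0.0, 0.0, 1.0]] [ 15.  37.  32.  76. -20.  72.  54.]
t 4.2 pos [ 0.5533 -0.3618  0.2786] yaw 7.0 d [-2.7 -1.  98.6] rv [-0.1 -0.1 -0.5] after turn d [-2.6 -1.1 98.6] F [0.5 0.5 0.1] w 0.0626
```

View pics/w2.png

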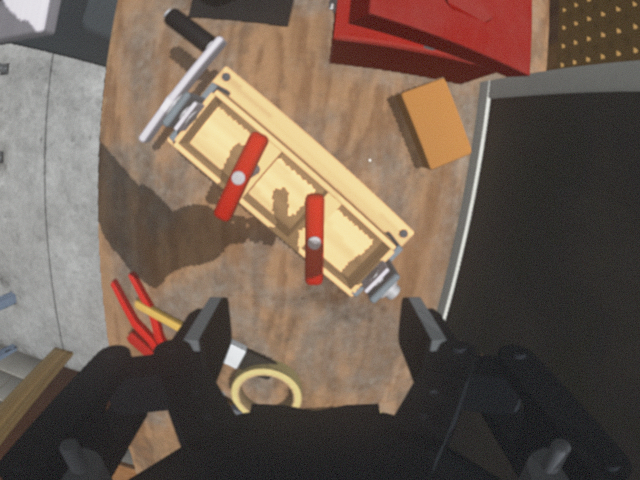

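The wrist view shows the button pivots at (238,178) and (315,242), the crank handle at (190,30) and the crank arm running on past the axle to (146,135). I'll check these with the fisheye model.

```bash
cat >> h.py <<'E'
def fish(c,u,v,z):
    a,b=u-c['cx'],v-c['cy']; r=np.hypot(a,b); th=r/c['fx']; d=c['T'][:3,:3]@np.array([a/r*np.sin(th),b/r*np.sin(th),np.cos(th)]); o=c['T'][:3,3]
    return (o+d*(z-o[2])/d[2]).round(4)
E
python3 - <<'E'
from h import *
c=load('w2.png')
for n,u,v,z in(('b1',238,178,.1645),('b2',315,242,.1645),('h0',172,14,.109),('h1',215,46,.109),('bar a',221,41,.106),('bar b',144,138,.1)): print(n,fish(c,u,v,z))
# pocket divider/rim outline corners z=.089
for u,v in((217,92),(171,141),(397,242),(353,293)): print(fish(c,u,v,.089))
print('b1 ends',fish(c,258,138,.1615),fish(c,225,216,.1615),'b2 ends',fish(c,315,197,.1615),fish(c,314,281,.1615))
E
```

```text
b1 [ 0.4922 -0.3244  0.1645]
b2 [ 0.5519 -0.3641  0.1645]
h0 [ 0.4025 -0.1883  0.109 ]
h1 [ 0.4477 -0.2187  0.109 ]
bar a [ 0.4515 -0.2132  0.106 ]
bar b [ 0.3858 -0.3036  0.1   ]
[ 0.4494 -0.2575  0.089 ]
[ 0.4093 -0.3055  0.089 ]
[ 0.6317 -0.3757  0.089 ]
[ 0.5982 -0.4325  0.089 ]
b1 ends [ 0.503  -0.295   0.1615] [ 0.4843 -0.3536  0.1615] b2 ends [ 0.5478 -0.332   0.1615] [ 0.5551 -0.3954  0.1615]
```

Request:
send_rows(
  targets=[
    {"dx":-2.3,"dy":-1.4,"dz":40,"rx":0,"ry":0,"rz":0,"hand":0.5},
    {"dx":0,"dy":0,"dz":40,"rx":0,"ry":0,"rz":0,"hand":0.5},
    {"dx":0,"dy":0,"dz":30,"rx":0,"ry":0,"rz":0,"hand":0.5},
    {"dx":0,"dy":0,"dz":19,"rx":0,"ry":0,"rz":0,"hand":0.5},
    {"dx":0,"dy":0,"dz":0,"rx":0,"ry":0,"rz":0,"hand":0.5},
    {"dx":0,"dy":0,"dz":0,"rx":0,"ry":0,"rz":0,"hand":0},
    {"dx":0,"dy":0,"dz":0,"rx":0,"ry":0,"rz":0,"hand":0},
    {"dx":0,"dy":0,"dz":0,"rx":0,"ry":0,"rz":0,"hand":0},
  ],
)

```text
time_s: 5.2
eef_pos: [0.5531, -0.3656, 0.1522]
tcp_rot: [[-0.131, 0.991, 0.003], [0.991, 0.131, -0.002], [-0.003, 0.003, -1.0]]
contact_force: [-0.5, -0.4, 3.8]
width: 0.0119
gripper_force: 61.7
```

Request:
send_rows(
  targets=[
    {"dx":0,"dy":0,"dz":0,"rx":0,"ry":0,"rz":6,"hand":0},
    {"dx":0,"dy":0,"dz":0,"rx":0,"ry":0,"rz":7,"hand":0},
    {"dx":0,"dy":0,"dz":0,"rx":0,"ry":0,"rz":7,"hand":0},
    {"dx":0,"dy":0,"dz":0,"rx":0,"ry":0,"rz":7,"hand":0},
    {"dx":0,"dy":0,"dz":0,"rx":0,"ry":0,"rz":5,"hand":0},
    {"dx":0,"dy":0,"dz":0,"rx":0,"ry":0,"rz":0,"hand":0},
  ],
)

```text
time_s: 5.95
eef_pos: [0.5532, -0.3656, 0.1522]
tcp_rot: [[0.414, 0.91, 0.003], [0.91, -0.414, -0.003], [-0.001, 0.004, -1.0]]
contact_force: [-0.1, -0.5, 5.5]
width: 0.0118
gripper_force: 61.8
```

Request:
send_rows(
  targets=[
    {"dx":0,"dy":0,"dz":0,"rx":0,"ry":0,"rz":0,"hand":1},
    {"dx":0,"dy":0,"dz":0,"rx":0,"ry":0,"rz":0,"hand":1},
    {"dx":0,"dy":0,"dz":-30,"rx":0,"ry":0,"rz":0,"hand":1},
    {"dx":0,"dy":0,"dz":-40,"rx":0,"ry":0,"rz":0,"hand":1},
    {"dx":0,"dy":0,"dz":-40,"rx":0,"ry":0,"rz":-10.1,"hand":1},
    {"dx":0,"dy":0,"dz":0,"rx":0,"ry":0,"rz":-10.1,"hand":1},
    {"dx":0,"dy":0,"dz":0,"rx":0,"ry":0,"rz":-10.1,"hand":1},
    {"dx":0,"dy":0,"dz":0,"rx":0,"ry":0,"rz":-10.1,"hand":1},
  ],
)

```text
time_s: 6.95
eef_pos: [0.5519, -0.3645, 0.2599]
tcp_rot: [[-0.28, 0.96, -0.001], [0.96, 0.28, 0.001], [0.001, -0.001, -1.0]]
contact_force: [0.5, 1.3, -0.3]
width: 0.0854
gripper_force: 0.0
```

Request:
send_rows(
  targets=[
    {"dx":0,"dy":0,"dz":0,"rx":0,"ry":0,"rz":-10.1,"hand":1},
    {"dx":0,"dy":0,"dz":0,"rx":0,"ry":0,"rz":-10.1,"hand":1},
    {"dx":0,"dy":0,"dz":0,"rx":0,"ry":0,"rz":-10.1,"hand":1},
    {"dx":0,"dy":0,"dz":0,"rx":0,"ry":0,"rz":-10.1,"hand":1},
    {"dx":0,"dy":0,"dz":0,"rx":0,"ry":0,"rz":0,"hand":1},
  ],
)

```text
time_s: 7.58
eef_pos: [0.5517, -0.3649, 0.26]
tcp_rot: [[-0.831, 0.557, -0.001], [0.557, 0.831, 0.001], [0.001, 0.0, -1.0]]
contact_force: [-0.0, -0.2, -1.0]
width: 0.0854
gripper_force: 0.0
```

```bash
cat >> h.py <<'E'
def lids(c,box=(250,235,365,290),zt=.093):
    h=cv2.cvtColor(c['color'],cv2.COLOR_RGB2HSV).astype(int)
    for n,m in(('red',isred(c)),('yel',(abs(h[...,0]-29)<8)&(h[...,1]>140))):
        m=m.astype(np.uint8); b=np.zeros_like(m); b[box[1]:box[3],box[0]:box[2]]=1; k,l,st,ce=cv2.connectedComponentsWithStats(m&b)
        for i in range(1,k):
            if st[i,4]>60: print(n,st[i].tolist(),ray_at(c,*ce[i],zt).round(4))
E
python3 - <<'E'
from h import *
c=snap('top','t1.png'); lids(c); go(.436,-.1085,.14,56.5)
c0=load('top0.png'); lids(c0)
E
```

```text
red [333, 254, 21, 20, 327] [ 0.4356 -0.1076  0.093 ]
yel [300, 253, 20, 21, 329] [ 0.4355 -0.0207  0.093 ]
t 7.62 pos [ 0.5518 -0.3648  0.26  ] yaw 56.1 d [239.  148.2 120.2] rv [ 0.  -0.  -0.4] after turn d [238.1 149.8 120. ] F [ 0.1 -0.6  0.2] w 0.0855
red [333, 253, 21, 21, 328] [ 0.4358 -0.1077  0.093 ]
yel [300, 253, 20, 21, 332] [ 0.4356 -0.0207  0.093 ]
```

Request:
send_rows(
  targets=[
    {"dx":40,"dy":24.8,"dz":0,"rx":0,"ry":0,"rz":-0.4,"hand":1},
    {"dx":40,"dy":24.8,"dz":0,"rx":0,"ry":0,"rz":0,"hand":1},
    {"dx":40,"dy":24.8,"dz":0,"rx":0,"ry":0,"rz":0,"hand":1},
    {"dx":40,"dy":24.8,"dz":0,"rx":0,"ry":0,"rz":0,"hand":1},
    {"dx":40,"dy":24.8,"dz":0,"rx":0,"ry":0,"rz":0,"hand":1},
    {"dx":38.5,"dy":26.5,"dz":0,"rx":0,"ry":0,"rz":0,"hand":1},
    {"dx":0,"dy":0,"dz":50,"rx":0,"ry":0,"rz":0,"hand":1},
    {"dx":0,"dy":0,"dz":40,"rx":0,"ry":0,"rz":0,"hand":1},
  ],
)

```text
time_s: 8.62
eef_pos: [0.4358, -0.107, 0.1696]
tcp_rot: [[-0.835, 0.55, 0.001], [0.55, 0.835, -0.0], [-0.001, 0.001, -1.0]]
contact_force: [0.2, -0.7, -0.8]
width: 0.0854
gripper_force: 0.0
```

Run:
```python
from h import *
go(.4357,-.1076,.054,56.5)
```

```text
t 8.62 pos [ 0.4358 -0.107   0.1696] yaw 56.6 d [-1.000e-01 -6.000e-01  1.156e+02] rv [0.  0.1 0.1] after turn d [ -0.2  -0.5 115.6] F [ 0.2 -0.7 -0.8] w 0.0854
```

Request:
send_rows(
  targets=[
    {"dx":0,"dy":0,"dz":35,"rx":0,"ry":0,"rz":0,"hand":1},
    {"dx":0,"dy":0,"dz":35,"rx":0,"ry":0,"rz":0,"hand":1},
    {"dx":0,"dy":0,"dz":30,"rx":0,"ry":0,"rz":0,"hand":1},
    {"dx":0,"dy":-0.5,"dz":14,"rx":0,"ry":0,"rz":0,"hand":1},
    {"dx":0,"dy":0,"dz":0,"rx":0,"ry":0,"rz":0,"hand":0.5},
    {"dx":0,"dy":0,"dz":0,"rx":0,"ry":0,"rz":0,"hand":0},
    {"dx":0,"dy":0,"dz":0,"rx":0,"ry":0,"rz":0,"hand":0},
    {"dx":0,"dy":0,"dz":0,"rx":0,"ry":0,"rz":0,"hand":0},
  ],
)

```text
time_s: 9.62
eef_pos: [0.4363, -0.1086, 0.0572]
tcp_rot: [[-0.836, 0.549, 0.002], [0.549, 0.836, -0.001], [-0.002, 0.001, -1.0]]
contact_force: [0.3, 0.1, 5.0]
width: 0.0484
gripper_force: 62.2
```

Request:
send_rows(
  targets=[
    {"dx":0,"dy":0,"dz":-30,"rx":0,"ry":0,"rz":0,"hand":0},
    {"dx":0,"dy":0,"dz":-50,"rx":0,"ry":0,"rz":0,"hand":0},
    {"dx":0,"dy":0,"dz":-50,"rx":0,"ry":0,"rz":0,"hand":0},
    {"dx":0,"dy":0,"dz":-34,"rx":0,"ry":0,"rz":0,"hand":0},
    {"dx":0,"dy":0,"dz":0,"rx":0,"ry":0,"rz":0,"hand":0},
  ],
)

```text
time_s: 10.25
eef_pos: [0.4366, -0.1085, 0.2222]
tcp_rot: [[-0.836, 0.549, 0.005], [0.549, 0.836, -0.001], [-0.005, 0.002, -1.0]]
contact_force: [-0.4, 0.0, -3.9]
width: 0.0488
gripper_force: 63.1
```

Run:
```python
from h import *
go(.5223,-.3446,.17,56.5)
```

```text
t 10.25 pos [ 0.4366 -0.1085  0.2222] yaw 56.7 d [-201.  -150.5   52.8] rv [0.1 0.3 0.2] after turn d [-201.8 -149.6   52.2] F [-0.4  0.  -3.9] w 0.0488
```

Request:
send_rows(
  targets=[
    {"dx":-33.5,"dy":-25,"dz":-20,"rx":0,"ry":0,"rz":0,"hand":0},
    {"dx":-33.5,"dy":-25,"dz":0,"rx":0,"ry":0,"rz":0,"hand":0},
    {"dx":-33.5,"dy":-25,"dz":0,"rx":0,"ry":0,"rz":0,"hand":0},
    {"dx":-33.5,"dy":-25,"dz":0,"rx":0,"ry":0,"rz":0,"hand":0},
    {"dx":-33.5,"dy":-25,"dz":0,"rx":0,"ry":0,"rz":0,"hand":0},
    {"dx":-33.5,"dy":-25.5,"dz":0,"rx":0,"ry":0,"rz":0,"hand":0},
    {"dx":0,"dy":0,"dz":0,"rx":0,"ry":0,"rz":0,"hand":0},
  ],
)

```text
time_s: 11.12
eef_pos: [0.5188, -0.348, 0.2367]
tcp_rot: [[-0.833, 0.554, -0.005], [0.554, 0.833, -0.0], [0.004, -0.003, -1.0]]
contact_force: [0.2, 0.5, -3.7]
width: 0.0489
gripper_force: 63.3
```

Run:
```python
from h import *
go(.5223,-.3446,.109,56.5); c=snap('wrist','w3.png')
cv2.imwrite('pics/w3s.png',c['color'][:,:,::-1])
```

```text
t 11.12 pos [ 0.5188 -0.348   0.2367] yaw 56.4 d [ -1.6   5.2 127.7] rv [-0.2 -0.2 -0.1] after turn d [ -1.    4.7 127.7] F [ 0.2  0.5 -3.7] w 0.0489
```

View pics/w3s.png

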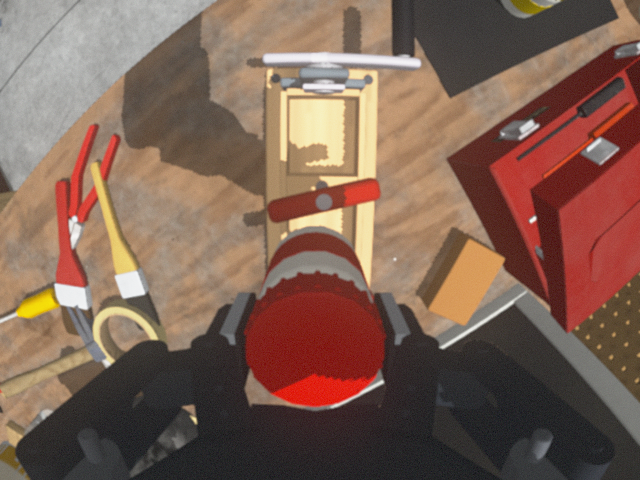

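The wrist view shows the red jar held upright, in line with the trough, with button 1 at (322,200) ahead of it. I'll descend part way and measure again.

Request:
send_rows(
  targets=[
    {"dx":0,"dy":0,"dz":20,"rx":0,"ry":0,"rz":0,"hand":0},
    {"dx":0,"dy":0,"dz":15,"rx":0,"ry":0,"rz":0,"hand":0},
    {"dx":0,"dy":0,"dz":0,"rx":0,"ry":0,"rz":0,"hand":0},
    {"dx":0,"dy":0,"dz":0,"rx":0,"ry":0,"rz":0,"hand":0},
    {"dx":0,"dy":0,"dz":0,"rx":0,"ry":0,"rz":0,"hand":0},
  ],
)

```text
time_s: 11.8
eef_pos: [0.5209, -0.3437, 0.2053]
tcp_rot: [[-0.836, 0.548, -0.0], [0.548, 0.836, 0.001], [0.001, 0.001, -1.0]]
contact_force: [1.0, 0.7, -3.7]
width: 0.049
gripper_force: 64.2
```

Run:
```python
from h import *
go(.5223,-.3446,.109,56.5)
```

```text
t 11.8 pos [ 0.5209 -0.3437  0.2053] yaw 56.7 d [-1.8 -0.1 96.3] rv [ 0.  -0.1  0.2] after turn d [-1.7 -0.  96.3] F [ 1.   0.7 -3.7] w 0.049
```

Request:
send_rows(
  targets=[
    {"dx":-2.5,"dy":0,"dz":20,"rx":0,"ry":0,"rz":0,"hand":0},
    {"dx":0,"dy":0,"dz":20,"rx":0,"ry":0,"rz":0,"hand":0},
    {"dx":0,"dy":0,"dz":12,"rx":0,"ry":0,"rz":0,"hand":0},
    {"dx":0,"dy":0,"dz":10,"rx":0,"ry":0,"rz":0,"hand":0},
    {"dx":0,"dy":0,"dz":8,"rx":0,"ry":0,"rz":0,"hand":0},
    {"dx":0,"dy":0,"dz":5,"rx":0,"ry":0,"rz":0,"hand":0},
    {"dx":0,"dy":0,"dz":0,"rx":0,"ry":0,"rz":0,"hand":0},
  ],
)

```text
time_s: 12.68
eef_pos: [0.5229, -0.3457, 0.1301]
tcp_rot: [[-0.836, 0.549, -0.0], [0.549, 0.836, 0.0], [0.001, -0.0, -1.0]]
contact_force: [-0.2, 0.1, -2.9]
width: 0.0486
gripper_force: 64.2
```

Foot is at about 0.076, inside the pocket with no contact. Continue down.

Request:
send_rows(
  targets=[
    {"dx":0,"dy":0,"dz":8,"rx":0,"ry":0,"rz":0,"hand":0},
    {"dx":0,"dy":0,"dz":7,"rx":0,"ry":0,"rz":0,"hand":0},
    {"dx":0,"dy":0,"dz":4,"rx":0,"ry":0,"rz":0,"hand":0},
    {"dx":0,"dy":0,"dz":1,"rx":0,"ry":0,"rz":0,"hand":0},
    {"dx":0,"dy":0,"dz":0,"rx":0,"ry":0,"rz":0,"hand":0},
  ],
)

```text
time_s: 13.3
eef_pos: [0.523, -0.3459, 0.1103]
tcp_rot: [[-0.836, 0.549, 0.0], [0.549, 0.836, -0.0], [-0.0, -0.0, -1.0]]
contact_force: [-0.0, 0.3, -3.2]
width: 0.0488
gripper_force: 64.2
```

Request:
send_rows(
  targets=[
    {"dx":0,"dy":0,"dz":1.5,"rx":0,"ry":0,"rz":0,"hand":0},
    {"dx":0,"dy":0,"dz":0,"rx":0,"ry":0,"rz":0,"hand":1},
    {"dx":0,"dy":0,"dz":0,"rx":0,"ry":0,"rz":0,"hand":1},
    {"dx":0,"dy":0,"dz":0,"rx":0,"ry":0,"rz":0,"hand":1},
    {"dx":0,"dy":0,"dz":-20,"rx":0,"ry":0,"rz":0,"hand":1},
    {"dx":0,"dy":0,"dz":-40,"rx":0,"ry":0,"rz":0,"hand":1},
    {"dx":0,"dy":0,"dz":-50,"rx":0,"ry":0,"rz":0,"hand":1},
    {"dx":0,"dy":0,"dz":-15,"rx":0,"ry":0,"rz":0,"hand":1},
  ],
)

```text
time_s: 14.3
eef_pos: [0.5242, -0.3473, 0.2379]
tcp_rot: [[-0.836, 0.549, 0.006], [0.549, 0.836, -0.004], [-0.007, -0.0, -1.0]]
contact_force: [-0.3, -0.6, 0.1]
width: 0.0854
gripper_force: 0.0
```

Run:
```python
from h import *
go(.4356,-.0207,.17,56.5); c=snap('wrist','w4.png')
c=snap('top','t2.png'); lids(c)
```

```text
t 14.3 pos [ 0.5242 -0.3473  0.2379] yaw 56.7 d [253.9 224.3  65.9] rv [-0.   0.4  0.2] after turn d [254.2 223.4  67.9] F [-0.3 -0.6  0.1] w 0.0854
yel [300, 253, 20, 21, 329] [ 0.4357 -0.0207  0.093 ]
```

View pics/w4.png

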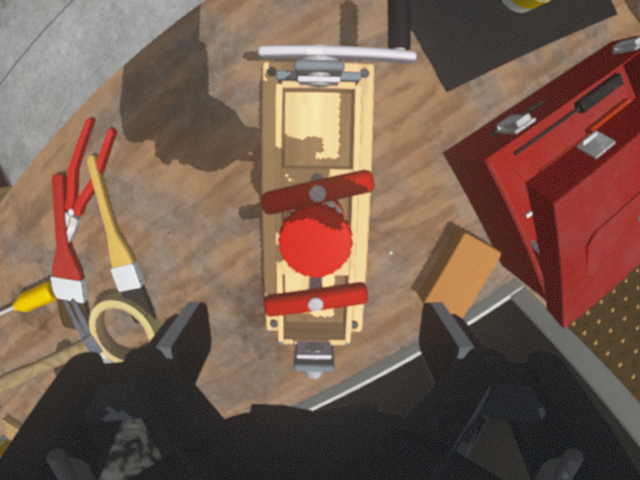

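The red jar stands in pocket 2 at (316,243), and both buttons are clear. Now the yellow jar.

Request:
send_rows(
  targets=[
    {"dx":31.7,"dy":28,"dz":0,"rx":0,"ry":0,"rz":0,"hand":1},
    {"dx":31.7,"dy":28,"dz":0,"rx":0,"ry":0,"rz":0,"hand":1},
    {"dx":31.7,"dy":28,"dz":0,"rx":0,"ry":0,"rz":0,"hand":1},
    {"dx":31.7,"dy":28,"dz":0,"rx":0,"ry":0,"rz":0,"hand":1},
    {"dx":31.7,"dy":28,"dz":0,"rx":0,"ry":0,"rz":0,"hand":1},
    {"dx":31.7,"dy":28,"dz":0,"rx":0,"ry":0,"rz":0,"hand":1},
    {"dx":31.7,"dy":28,"dz":0,"rx":0,"ry":0,"rz":0,"hand":1},
    {"dx":32,"dy":27.5,"dz":0,"rx":0,"ry":0,"rz":0,"hand":1},
  ],
)

```text
time_s: 15.4
eef_pos: [0.4317, -0.0181, 0.2322]
tcp_rot: [[-0.836, 0.549, -0.004], [0.549, 0.836, -0.0], [0.003, -0.002, -1.0]]
contact_force: [0.5, -0.1, 0.8]
width: 0.0853
gripper_force: 0.0
```

Request:
send_rows(
  targets=[
    {"dx":0,"dy":0,"dz":40,"rx":0,"ry":0,"rz":0,"hand":1},
    {"dx":0,"dy":0,"dz":30,"rx":0,"ry":0,"rz":0,"hand":1},
    {"dx":0,"dy":0,"dz":0,"rx":0,"ry":0,"rz":0,"hand":1},
    {"dx":0,"dy":0,"dz":0,"rx":0,"ry":0,"rz":0,"hand":1},
  ],
)

```text
time_s: 15.9
eef_pos: [0.4335, -0.0199, 0.1639]
tcp_rot: [[-0.836, 0.549, -0.0], [0.549, 0.836, -0.0], [0.0, -0.0, -1.0]]
contact_force: [0.4, 0.4, 0.1]
width: 0.0851
gripper_force: 0.0
```

Run:
```python
from h import *
go(.4356,-.0207,.055,56.5)
```

```text
t 15.9 pos [ 0.4335 -0.0199  0.1639] yaw 56.7 d [ -2.2   0.5 108.9] rv [-0.  -0.   0.2] after turn d [ -2.2   0.5 108.9] F [0.4 0.4 0.1] w 0.0851
```

Request:
send_rows(
  targets=[
    {"dx":-2.2,"dy":0.5,"dz":35,"rx":0,"ry":0,"rz":0,"hand":1},
    {"dx":0,"dy":0,"dz":35,"rx":0,"ry":0,"rz":0,"hand":1},
    {"dx":0,"dy":0,"dz":27,"rx":0,"ry":0,"rz":0,"hand":1},
    {"dx":0,"dy":0,"dz":12,"rx":0,"ry":0,"rz":0,"hand":1},
    {"dx":0,"dy":0,"dz":0,"rx":0,"ry":0,"rz":0,"hand":0.5},
    {"dx":0,"dy":0,"dz":0,"rx":0,"ry":0,"rz":0,"hand":0},
    {"dx":0,"dy":0,"dz":0,"rx":0,"ry":0,"rz":0,"hand":0},
    {"dx":0,"dy":0,"dz":0,"rx":0,"ry":0,"rz":0,"hand":0},
  ],
)

```text
time_s: 16.9
eef_pos: [0.4366, -0.0205, 0.0561]
tcp_rot: [[-0.836, 0.549, 0.003], [0.549, 0.836, 0.0], [-0.002, 0.002, -1.0]]
contact_force: [-0.6, -0.1, 7.1]
width: 0.0488
gripper_force: 61.7
```

Request:
send_rows(
  targets=[
    {"dx":0,"dy":0,"dz":-30,"rx":0,"ry":0,"rz":0,"hand":0},
    {"dx":0,"dy":0,"dz":-50,"rx":0,"ry":0,"rz":0,"hand":0},
    {"dx":0,"dy":0,"dz":-60,"rx":0,"ry":0,"rz":0,"hand":0},
    {"dx":0,"dy":0,"dz":-45,"rx":0,"ry":0,"rz":0,"hand":0},
    {"dx":0,"dy":0,"dz":0,"rx":0,"ry":0,"rz":0,"hand":0},
    {"dx":0,"dy":0,"dz":0,"rx":0,"ry":0,"rz":0,"hand":0},
  ],
)

```text
time_s: 17.65
eef_pos: [0.4341, -0.0201, 0.2389]
tcp_rot: [[-0.836, 0.549, -0.003], [0.549, 0.836, 0.0], [0.002, -0.001, -1.0]]
contact_force: [-0.7, 0.3, -2.9]
width: 0.0488
gripper_force: 63.1
```

Run:
```python
from h import *
go(.4623,-.3048,.2,56.5)
```

```text
t 17.65 pos [ 0.4341 -0.0201  0.2389] yaw 56.7 d [-179.8 -222.5   38.7] rv [-0.1 -0.1  0.2] after turn d [-180.6 -221.9   38.9] F [-0.7  0.3 -2.9] w 0.0488
```

Request:
send_rows(
  targets=[
    {"dx":-22.6,"dy":-27.8,"dz":0,"rx":0,"ry":0,"rz":0,"hand":0},
    {"dx":-22.6,"dy":-27.8,"dz":0,"rx":0,"ry":0,"rz":0,"hand":0},
    {"dx":-22.6,"dy":-27.8,"dz":0,"rx":0,"ry":0,"rz":0,"hand":0},
    {"dx":-22.6,"dy":-27.8,"dz":0,"rx":0,"ry":0,"rz":0,"hand":0},
    {"dx":-22.6,"dy":-27.8,"dz":0,"rx":0,"ry":0,"rz":0,"hand":0},
    {"dx":-22.6,"dy":-27.8,"dz":0,"rx":0,"ry":0,"rz":0,"hand":0},
    {"dx":-22.6,"dy":-27.8,"dz":0,"rx":0,"ry":0,"rz":0,"hand":0},
    {"dx":-22.6,"dy":-27.5,"dz":0,"rx":0,"ry":0,"rz":0,"hand":0},
  ],
)

```text
time_s: 18.65
eef_pos: [0.4635, -0.3055, 0.2369]
tcp_rot: [[-0.836, 0.549, -0.005], [0.549, 0.836, 0.003], [0.006, -0.0, -1.0]]
contact_force: [0.6, -0.3, -3.6]
width: 0.0487
gripper_force: 63.1
```

Request:
send_rows(
  targets=[
    {"dx":0,"dy":0,"dz":20,"rx":0,"ry":0,"rz":0,"hand":0},
    {"dx":0,"dy":0,"dz":15,"rx":0,"ry":0,"rz":0,"hand":0},
    {"dx":0,"dy":0,"dz":0,"rx":0,"ry":0,"rz":0,"hand":0},
    {"dx":0,"dy":0,"dz":0,"rx":0,"ry":0,"rz":0,"hand":0},
    {"dx":0,"dy":0,"dz":0,"rx":0,"ry":0,"rz":0,"hand":0},
  ],
)

```text
time_s: 19.27
eef_pos: [0.4652, -0.3053, 0.2055]
tcp_rot: [[-0.836, 0.548, 0.001], [0.548, 0.836, -0.001], [-0.001, 0.0, -1.0]]
contact_force: [-0.5, 1.3, -2.6]
width: 0.0489
gripper_force: 63.1
```

Run:
```python
from h import *
go(.4629,-.3052,.108,56.5)
```

```text
t 19.27 pos [ 0.4652 -0.3053  0.2055] yaw 56.7 d [ 2.1 -1.2 97.5] rv [0.  0.1 0.2] after turn d [ 2.  -1.2 97.5] F [-0.5  1.3 -2.6] w 0.0489
```

Request:
send_rows(
  targets=[
    {"dx":1.8,"dy":-1.2,"dz":20,"rx":0,"ry":0,"rz":0,"hand":0},
    {"dx":0,"dy":0,"dz":20,"rx":0,"ry":0,"rz":0,"hand":0},
    {"dx":0,"dy":0,"dz":14,"rx":0,"ry":0,"rz":0,"hand":0},
    {"dx":0,"dy":0,"dz":10,"rx":0,"ry":0,"rz":0,"hand":0},
    {"dx":0,"dy":0,"dz":8,"rx":0,"ry":0,"rz":0,"hand":0},
    {"dx":0,"dy":0,"dz":5,"rx":0,"ry":0,"rz":0,"hand":0},
    {"dx":0,"dy":0,"dz":0,"rx":0,"ry":0,"rz":0,"hand":0},
  ],
)

```text
time_s: 20.15
eef_pos: [0.4625, -0.3054, 0.1277]
tcp_rot: [[-0.836, 0.549, -0.0], [0.549, 0.836, 0.0], [0.0, -0.0, -1.0]]
contact_force: [0.3, -1.0, -3.0]
width: 0.049
gripper_force: 63.1
```

Request:
send_rows(
  targets=[
    {"dx":0,"dy":0,"dz":8,"rx":0,"ry":0,"rz":0,"hand":0},
    {"dx":0,"dy":0,"dz":7,"rx":0,"ry":0,"rz":0,"hand":0},
    {"dx":0,"dy":0,"dz":4,"rx":0,"ry":0,"rz":0,"hand":0},
    {"dx":0,"dy":0,"dz":1,"rx":0,"ry":0,"rz":0,"hand":0},
    {"dx":0,"dy":0,"dz":0,"rx":0,"ry":0,"rz":0,"hand":0},
  ],
)

```text
time_s: 20.78
eef_pos: [0.4624, -0.3052, 0.1082]
tcp_rot: [[-0.836, 0.549, -0.0], [0.549, 0.836, 0.0], [0.0, 0.0, -1.0]]
contact_force: [-1.7, 1.2, 3.0]
width: 0.0489
gripper_force: 63.7
```

Request:
send_rows(
  targets=[
    {"dx":0,"dy":0,"dz":0,"rx":0,"ry":0,"rz":0,"hand":1},
    {"dx":0,"dy":0,"dz":0,"rx":0,"ry":0,"rz":0,"hand":1},
    {"dx":0,"dy":0,"dz":0,"rx":0,"ry":0,"rz":0,"hand":1},
    {"dx":0,"dy":0,"dz":-20,"rx":0,"ry":0,"rz":0,"hand":1},
    {"dx":0,"dy":0,"dz":-40,"rx":0,"ry":0,"rz":0,"hand":1},
    {"dx":0,"dy":0,"dz":-40,"rx":0,"ry":0,"rz":0,"hand":1},
    {"dx":0,"dy":0,"dz":0,"rx":0,"ry":0,"rz":0,"hand":0.5},
    {"dx":0,"dy":0,"dz":0,"rx":0,"ry":0,"rz":0,"hand":0.5},
  ],
)

```text
time_s: 21.78
eef_pos: [0.4622, -0.3049, 0.2072]
tcp_rot: [[-0.836, 0.549, -0.001], [0.549, 0.836, 0.001], [0.001, 0.0, -1.0]]
contact_force: [-0.3, 0.4, 0.3]
width: 0.0517
gripper_force: 0.0
```

Run:
```python
from h import *
go(.4924,-.3249,.15,-21); go(.5522,-.3643,.15,-23.7)
c=snap('wrist','w5.png')
```

```text
t 21.77 pos [ 0.4622 -0.3049  0.2072] yaw 56.7 d [-36.3  -0.2  57.2] rv [-0.  -0.1 77.7] after turn d [-7.9 35.3 57.2] F [-0.3  0.4  0.3] w 0.0517
t 21.77 pos [ 0.4622 -0.3049  0.2072] yaw 56.7 d [-107.9   -0.3   57.1] rv [-0.  -0.1 80.4] after turn d [-18.3 106.3  57.2] F [-0.3  0.4  0.3] w 0.0517
```

View pics/w5.png

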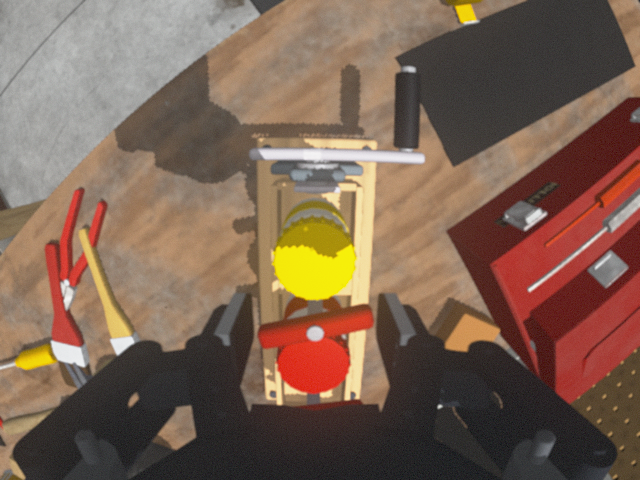

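The yellow jar is in pocket 1 at (315,260), red in pocket 2, and both bars are clear. Next, button 1.

Request:
send_rows(
  targets=[
    {"dx":-36.3,"dy":-0.2,"dz":0,"rx":0,"ry":0,"rz":9.7,"hand":0.5},
    {"dx":0,"dy":0,"dz":0,"rx":0,"ry":0,"rz":9.7,"hand":0.5},
    {"dx":0,"dy":0,"dz":0,"rx":0,"ry":0,"rz":9.7,"hand":0.5},
    {"dx":0,"dy":0,"dz":0,"rx":0,"ry":0,"rz":9.7,"hand":0.5},
    {"dx":0,"dy":0,"dz":0,"rx":0,"ry":0,"rz":9.7,"hand":0.5},
    {"dx":0,"dy":0,"dz":0,"rx":0,"ry":0,"rz":9.7,"hand":0.5},
    {"dx":0,"dy":0,"dz":0,"rx":0,"ry":0,"rz":9.7,"hand":0.5},
    {"dx":0,"dy":0,"dz":0,"rx":0,"ry":0,"rz":9.7,"hand":0.5},
  ],
)

```text
time_s: 22.82
eef_pos: [0.4922, -0.3248, 0.206]
tcp_rot: [[0.362, 0.932, -0.003], [0.932, -0.362, 0.002], [0.0, -0.003, -1.0]]
contact_force: [0.6, -0.2, 0.3]
width: 0.0428
gripper_force: 0.0
```

Request:
send_rows(
  targets=[
    {"dx":0,"dy":0,"dz":15,"rx":0,"ry":0,"rz":0,"hand":0.5},
    {"dx":0,"dy":0,"dz":0,"rx":0,"ry":0,"rz":0,"hand":0.5},
    {"dx":0,"dy":0,"dz":0,"rx":0,"ry":0,"rz":0,"hand":0.5},
  ],
)

```text
time_s: 23.2
eef_pos: [0.4925, -0.3254, 0.1922]
tcp_rot: [[0.356, 0.935, -0.001], [0.935, -0.356, 0.001], [0.0, -0.001, -1.0]]
contact_force: [-0.0, 0.8, 0.5]
width: 0.0426
gripper_force: 0.0
```

Run:
```python
from h import *
go(.4924,-.3249,.15,-21.2)
```

```text
t 23.2 pos [ 0.4925 -0.3254  0.1922] yaw -20.8 d [ 0.4 -0.3 42.2] rv [-0.1 -0.   0.4] after turn d [ 0.4 -0.3 42.2] F [-0.   0.8  0.5] w 0.0426
```

Request:
send_rows(
  targets=[
    {"dx":0.4,"dy":-0.3,"dz":20,"rx":0,"ry":0,"rz":0,"hand":0.5},
    {"dx":0,"dy":0,"dz":15,"rx":0,"ry":0,"rz":0,"hand":0.5},
    {"dx":0,"dy":0,"dz":6.5,"rx":0,"ry":0,"rz":0,"hand":0.5},
    {"dx":0,"dy":0,"dz":0,"rx":0,"ry":0,"rz":0,"hand":0.5},
    {"dx":0,"dy":0,"dz":0,"rx":0,"ry":0,"rz":0,"hand":0},
    {"dx":0,"dy":0,"dz":0,"rx":0,"ry":0,"rz":0,"hand":0},
    {"dx":0,"dy":0,"dz":0,"rx":0,"ry":0,"rz":0,"hand":0},
  ],
)

```text
time_s: 24.08
eef_pos: [0.4935, -0.3256, 0.1522]
tcp_rot: [[0.356, 0.934, 0.002], [0.934, -0.356, -0.002], [-0.001, 0.002, -1.0]]
contact_force: [1.3, 0.3, 3.0]
width: 0.012
gripper_force: 61.6
```

Request:
send_rows(
  targets=[
    {"dx":0,"dy":0,"dz":0,"rx":0,"ry":0,"rz":-8,"hand":0},
    {"dx":0,"dy":0,"dz":0,"rx":0,"ry":0,"rz":-8,"hand":0},
    {"dx":0,"dy":0,"dz":0,"rx":0,"ry":0,"rz":-8,"hand":0},
    {"dx":0,"dy":0,"dz":0,"rx":0,"ry":0,"rz":-8,"hand":0},
    {"dx":0,"dy":0,"dz":0,"rx":0,"ry":0,"rz":-8,"hand":0},
    {"dx":0,"dy":0,"dz":0,"rx":0,"ry":0,"rz":-8,"hand":0},
    {"dx":0,"dy":0,"dz":0,"rx":0,"ry":0,"rz":-8,"hand":0},
  ],
)

```text
time_s: 24.95
eef_pos: [0.4937, -0.3256, 0.1522]
tcp_rot: [[-0.579, 0.816, 0.003], [0.816, 0.579, -0.002], [-0.003, 0.001, -1.0]]
contact_force: [2.4, -0.2, 1.5]
width: 0.0119
gripper_force: 61.6
```

Request:
send_rows(
  targets=[
    {"dx":0,"dy":0,"dz":0,"rx":0,"ry":0,"rz":-8,"hand":0},
    {"dx":0,"dy":0,"dz":0,"rx":0,"ry":0,"rz":-8,"hand":0},
    {"dx":0,"dy":0,"dz":0,"rx":0,"ry":0,"rz":-7,"hand":0},
    {"dx":0,"dy":0,"dz":0,"rx":0,"ry":0,"rz":0,"hand":0},
    {"dx":0,"dy":0,"dz":0,"rx":0,"ry":0,"rz":0,"hand":0},
  ],
)

```text
time_s: 25.58
eef_pos: [0.4937, -0.3255, 0.1522]
tcp_rot: [[-0.847, 0.531, 0.003], [0.531, 0.847, -0.001], [-0.003, 0.001, -1.0]]
contact_force: [2.6, -0.6, 4.3]
width: 0.0119
gripper_force: 62.3
```

Run:
```python
from h import *
go(.4924,-.3249,.15,56.5); print(telemetry.get_obs()['moment'])
```

```text
t 25.57 pos [ 0.4937 -0.3255  0.1522] yaw 57.9 d [ 1.5 -0.2  2.2] rv [0.  0.2 1.4] after turn d [ 1.5 -0.2  2.2] F [ 2.6 -0.6  4.3] w 0.0119
[-5.19720168e-04 -4.98935892e-01 -7.32223919e-01]
```

Request:
send_rows(
  targets=[
    {"dx":0,"dy":0,"dz":0,"rx":0,"ry":0,"rz":0,"hand":0.5},
    {"dx":0,"dy":0,"dz":0,"rx":0,"ry":0,"rz":0,"hand":0.5},
    {"dx":0,"dy":0,"dz":0,"rx":0,"ry":0,"rz":0,"hand":0.5},
    {"dx":0,"dy":0,"dz":-20,"rx":0,"ry":0,"rz":0,"hand":0.5},
    {"dx":0,"dy":0,"dz":-25,"rx":0,"ry":0,"rz":0,"hand":0.5},
    {"dx":-35,"dy":-1,"dz":0,"rx":0,"ry":0,"rz":0,"hand":0.5},
    {"dx":-35.5,"dy":-0.5,"dz":0,"rx":0,"ry":0,"rz":0,"hand":0.5},
    {"dx":0,"dy":0,"dz":0,"rx":0,"ry":0,"rz":10,"hand":0.5},
  ],
)

```text
time_s: 26.58
eef_pos: [0.553, -0.3644, 0.1954]
tcp_rot: [[-0.742, 0.671, -0.0], [0.671, 0.742, -0.001], [-0.0, -0.0, -1.0]]
contact_force: [-0.3, 0.0, -0.1]
width: 0.0424
gripper_force: 0.0
```

Request:
send_rows(
  targets=[
    {"dx":0,"dy":0,"dz":0,"rx":0,"ry":0,"rz":10,"hand":0.5},
    {"dx":0,"dy":0,"dz":0,"rx":0,"ry":0,"rz":10,"hand":0.5},
    {"dx":0,"dy":0,"dz":0,"rx":0,"ry":0,"rz":10,"hand":0.5},
    {"dx":0,"dy":0,"dz":0,"rx":0,"ry":0,"rz":10,"hand":0.5},
    {"dx":0,"dy":0,"dz":0,"rx":0,"ry":0,"rz":10,"hand":0.5},
    {"dx":0,"dy":0,"dz":0,"rx":0,"ry":0,"rz":10,"hand":0.5},
    {"dx":0,"dy":0,"dz":0,"rx":0,"ry":0,"rz":10,"hand":0.5},
    {"dx":0,"dy":0,"dz":0,"rx":0,"ry":0,"rz":0,"hand":0.5},
  ],
)

```text
time_s: 27.58
eef_pos: [0.5516, -0.3631, 0.1957]
tcp_rot: [[0.371, 0.929, -0.002], [0.929, -0.371, 0.0], [-0.0, -0.002, -1.0]]
contact_force: [-0.8, -0.1, 0.3]
width: 0.0428
gripper_force: 0.0
```

Request:
send_rows(
  targets=[
    {"dx":0,"dy":0,"dz":0,"rx":0,"ry":0,"rz":0,"hand":0.5},
    {"dx":0,"dy":0,"dz":0,"rx":0,"ry":0,"rz":0,"hand":0.5},
  ],
)

```text
time_s: 27.82
eef_pos: [0.5516, -0.3635, 0.1963]
tcp_rot: [[0.372, 0.928, 0.0], [0.928, -0.372, 0.0], [0.0, -0.0, -1.0]]
contact_force: [-0.8, -0.0, -0.1]
width: 0.0431
gripper_force: 0.0
```

Run:
```python
from h import *
go(.5522,-.3643,.15,-23.5)
```

```text
t 27.82 pos [ 0.5516 -0.3635  0.1963] yaw -21.8 d [-0.5  0.8 46.3] rv [-0.  -0.   1.7] after turn d [-0.5  0.8 46.3] F [-0.8 -0.  -0.1] w 0.0431
```

Request:
send_rows(
  targets=[
    {"dx":-0.5,"dy":0.8,"dz":20,"rx":0,"ry":0,"rz":1.7,"hand":0.5},
    {"dx":0,"dy":0,"dz":17,"rx":0,"ry":0,"rz":0,"hand":0.5},
    {"dx":0,"dy":0,"dz":8.5,"rx":0,"ry":0,"rz":0,"hand":0.5},
    {"dx":0,"dy":0,"dz":0,"rx":0,"ry":0,"rz":0,"hand":0.5},
    {"dx":0,"dy":0,"dz":0,"rx":0,"ry":0,"rz":0,"hand":0},
    {"dx":0,"dy":0,"dz":0,"rx":0,"ry":0,"rz":0,"hand":0},
    {"dx":0,"dy":0,"dz":0,"rx":0,"ry":0,"rz":0,"hand":0},
  ],
)

```text
time_s: 28.7
eef_pos: [0.5534, -0.3649, 0.1517]
tcp_rot: [[0.4, 0.916, 0.003], [0.916, -0.4, -0.002], [-0.001, 0.003, -1.0]]
contact_force: [2.6, -0.6, 0.1]
width: 0.0121
gripper_force: 61.0
```

Request:
send_rows(
  targets=[
    {"dx":0,"dy":0,"dz":0,"rx":0,"ry":0,"rz":-8,"hand":0},
    {"dx":0,"dy":0,"dz":0,"rx":0,"ry":0,"rz":-8,"hand":0},
    {"dx":0,"dy":0,"dz":0,"rx":0,"ry":0,"rz":-8,"hand":0},
    {"dx":0,"dy":0,"dz":0,"rx":0,"ry":0,"rz":-8,"hand":0},
    {"dx":0,"dy":0,"dz":0,"rx":0,"ry":0,"rz":-8,"hand":0},
    {"dx":0,"dy":0,"dz":0,"rx":0,"ry":0,"rz":-8,"hand":0},
    {"dx":0,"dy":0,"dz":0,"rx":0,"ry":0,"rz":-8,"hand":0},
  ],
)

```text
time_s: 29.58
eef_pos: [0.5525, -0.3651, 0.1516]
tcp_rot: [[-0.54, 0.842, 0.001], [0.842, 0.54, -0.002], [-0.002, -0.0, -1.0]]
contact_force: [2.0, -0.9, 0.9]
width: 0.012
gripper_force: 61.1
```

Request:
send_rows(
  targets=[
    {"dx":0,"dy":0,"dz":0,"rx":0,"ry":0,"rz":-9,"hand":0},
    {"dx":0,"dy":0,"dz":0,"rx":0,"ry":0,"rz":-9,"hand":0},
    {"dx":0,"dy":0,"dz":0,"rx":0,"ry":0,"rz":-8,"hand":0},
    {"dx":0,"dy":0,"dz":0,"rx":0,"ry":0,"rz":0,"hand":0},
    {"dx":0,"dy":0,"dz":0,"rx":0,"ry":0,"rz":0,"hand":0},
  ],
)

```text
time_s: 30.2
eef_pos: [0.5522, -0.3653, 0.1516]
tcp_rot: [[-0.85, 0.527, 0.001], [0.527, 0.85, -0.002], [-0.002, -0.001, -1.0]]
contact_force: [1.1, -1.6, 3.7]
width: 0.0123
gripper_force: 61.9
```

Request:
send_rows(
  targets=[
    {"dx":0,"dy":0,"dz":0,"rx":0,"ry":0,"rz":0,"hand":0.5},
    {"dx":0,"dy":0,"dz":0,"rx":0,"ry":0,"rz":0,"hand":0.5},
    {"dx":0,"dy":0,"dz":0,"rx":0,"ry":0,"rz":0,"hand":0.5},
    {"dx":0,"dy":0,"dz":-20,"rx":0,"ry":0,"rz":0,"hand":0.5},
    {"dx":0,"dy":0,"dz":-40,"rx":0,"ry":0,"rz":0,"hand":0.5},
    {"dx":0,"dy":0,"dz":0,"rx":0,"ry":0,"rz":0,"hand":0.5},
    {"dx":0,"dy":0,"dz":0,"rx":0,"ry":0,"rz":0,"hand":0.5},
  ],
)

```text
time_s: 31.08
eef_pos: [0.5519, -0.3637, 0.2102]
tcp_rot: [[-0.852, 0.524, -0.001], [0.524, 0.852, 0.001], [0.001, 0.0, -1.0]]
contact_force: [0.3, -0.4, -0.2]
width: 0.0424
gripper_force: 0.0
```

Run:
```python
from h import *
go(.4170,-.2030,.21,56.5)
c=snap('wrist','w6.png')
```

```text
t 31.07 pos [ 0.5519 -0.3637  0.2102] yaw 58.4 d [199.1  66.3   0.5] rv [ 0.  -0.1  1.9] after turn d [2.012e+02 5.950e+01 2.000e-01] F [ 0.3 -0.4 -0.2] w 0.0424
```

View pics/w6.png

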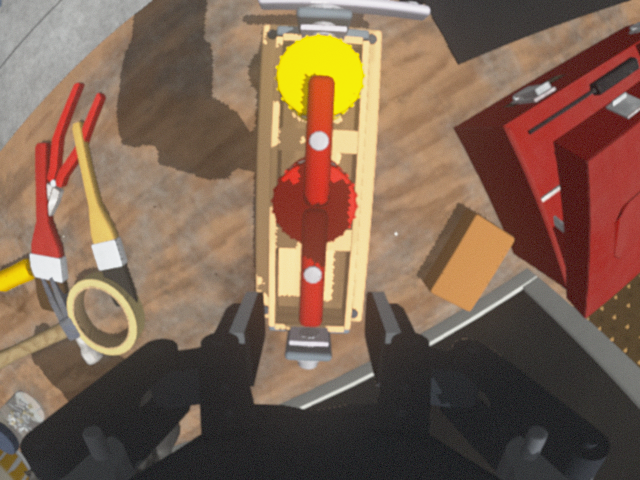

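Both bars lie along the trough over the lids, with pivots at (319,141) and (312,275). I'll check their angles against the pivot line.

Run:
```python
from h import *
c=load('w6.png'); m=isred(c)&(c['range_z']>0)
v,u=np.nonzero(m); W=[]
for a,b in zip(u,v):
    W.append(fish(c,a,b,.1615)[:2])
W=np.array(W); z=None
for n,p in(('b1',fish(c,319,141,.1645)),('b2',fish(c,312,275,.1645))):
    print(n,p)
    # camera-depth filter: bar top nearer than lid -> use slices along the bar
    ax=np.array([np.cos(np.radians(-33.5)),np.sin(np.radians(-33.5))]); ay=np.array([-ax[1],ax[0]])
    s=(W-p[:2])@ax; t=(W-p[:2])@ay
    for lo in (-.033,-.025,-.015,.008,.018,.026):
        k=(s>lo)&(s<lo+.007)&(abs(t)<.03); print(round(lo+.0035,4),k.sum(),t[k].mean().round(4),np.ptp(t[k]).round(4))
```

```text
b1 [ 0.492  -0.3245  0.1645]
-0.0295 89 0.0008 0.0103
-0.0215 212 0.0008 0.0111
-0.0115 300 0.0001 0.0119
0.0115 488 -0.0012 0.0284
0.0215 988 -0.0012 0.0411
0.0295 1098 -0.0014 0.0449
b2 [ 0.5511 -0.365   0.1645]
-0.0295 957 0.0003 0.0414
-0.0215 587 -0.0005 0.0321
-0.0115 268 0.0001 0.012
0.0115 249 0.0001 0.0125
0.0215 251 0.0 0.0128
0.0295 222 -0.0002 0.0129
```

Run:
```python
from h import *
c=load('w5.png'); print(fish(c,406,70,.1),fish(c,407,148,.1),fish(c,406,109,.1))
c=load('t2.png'); print(telemetry.get_obs()['joints'].round(0))
h=cv2.cvtColor(c['color'],cv2.COLOR_RGB2HSV); P=cloud(c); m=np.zeros((480,640),bool); m[255:285,370:392]=1; m&=(h[...,2]<70)&(P[...,2]>.09); q=P[m]; print(len(q),q.mean(0),cv2.minAreaRect((q[:,:2]*1000).astype(np.float32)))
```

```text
[ 0.3939 -0.1867  0.1   ] [ 0.4399 -0.2153  0.1   ] [ 0.4168 -0.2016  0.1   ]
[ 20.  39.  20.  82. -14.  63. 101.]
129 [ 0.42004871 -0.2016454   0.10723116] ((420.11407470703125, -202.192626953125), (16.683916091918945, 50.97502136230469), 56.13822937011719)
```

Request:
send_rows(
  targets=[
    {"dx":0,"dy":0,"dz":0,"rx":0,"ry":0,"rz":2,"hand":0.5},
    {"dx":40,"dy":12,"dz":0,"rx":0,"ry":0,"rz":0,"hand":0.5},
    {"dx":40,"dy":12,"dz":0,"rx":0,"ry":0,"rz":0,"hand":0.5},
    {"dx":40,"dy":12,"dz":0,"rx":0,"ry":0,"rz":0,"hand":0.5},
    {"dx":40,"dy":12,"dz":0,"rx":0,"ry":0,"rz":0,"hand":0.5},
    {"dx":41,"dy":12,"dz":0,"rx":0,"ry":0,"rz":0,"hand":0.5},
    {"dx":0,"dy":0,"dz":20,"rx":0,"ry":0,"rz":0,"hand":0.5},
    {"dx":0,"dy":0,"dz":20,"rx":0,"ry":0,"rz":0,"hand":0.5},
  ],
)

```text
time_s: 32.12
eef_pos: [0.4178, -0.2024, 0.1703]
tcp_rot: [[-0.833, 0.553, 0.0], [0.553, 0.833, 0.0], [0.0, 0.0, -1.0]]
contact_force: [0.7, -0.0, -0.1]
width: 0.0425
gripper_force: 0.0
```

Request:
send_rows(
  targets=[
    {"dx":0,"dy":0,"dz":0,"rx":0,"ry":0,"rz":0,"hand":0.5},
    {"dx":0,"dy":0,"dz":0,"rx":0,"ry":0,"rz":0,"hand":0.5},
    {"dx":0,"dy":0,"dz":0,"rx":0,"ry":0,"rz":0,"hand":0.5},
  ],
)

```text
time_s: 32.5
eef_pos: [0.4185, -0.2034, 0.1714]
tcp_rot: [[-0.833, 0.554, 0.001], [0.554, 0.833, -0.001], [-0.001, 0.0, -1.0]]
contact_force: [-0.0, -0.9, 0.1]
width: 0.0428
gripper_force: 0.0
```

Run:
```python
from h import *
go(.4175,-.2025,.087,56.2)
```

```text
t 32.5 pos [ 0.4185 -0.2034  0.1714] yaw 56.4 d [ 1.5  0.2 84.4] rv [0.  0.1 0.2] after turn d [ 1.4  0.2 84.4] F [-0.  -0.9  0.1] w 0.0428
```

Request:
send_rows(
  targets=[
    {"dx":1.5,"dy":0,"dz":30,"rx":0,"ry":0,"rz":0,"hand":0.5},
    {"dx":0,"dy":0,"dz":30,"rx":0,"ry":0,"rz":0,"hand":0.5},
    {"dx":0,"dy":0,"dz":20,"rx":0,"ry":0,"rz":0,"hand":0.5},
    {"dx":0,"dy":0,"dz":4,"rx":0,"ry":0,"rz":0,"hand":0.5},
    {"dx":0,"dy":0,"dz":0,"rx":0,"ry":0,"rz":0,"hand":0},
    {"dx":0,"dy":0,"dz":0,"rx":0,"ry":0,"rz":0,"hand":0},
    {"dx":0,"dy":0,"dz":0,"rx":0,"ry":0,"rz":0,"hand":0},
  ],
)

```text
time_s: 33.38
eef_pos: [0.4181, -0.2015, 0.0877]
tcp_rot: [[-0.833, 0.553, 0.003], [0.553, 0.833, 0.0], [-0.002, 0.002, -1.0]]
contact_force: [2.2, 3.6, 1.9]
width: 0.0159
gripper_force: 58.7
```

Run:
```python
from h import *
go(.4175,-.2025,.087,56.2)
a=np.radians(np.arange(0,181,12)); print(np.diff(60*np.cos(a)).round(1),(-np.diff(60*np.sin(a))).round(1))
```

```text
t 33.38 pos [ 0.4181 -0.2015  0.0877] yaw 56.4 d [-0.  -1.1  0.7] rv [0.1 0.1 0.2] after turn d [-0.  -1.1  0.7] F [2.2 3.6 1.9] w 0.0159
[ -1.3  -3.9  -6.3  -8.4 -10.1 -11.5 -12.3 -12.5 -12.3 -11.5 -10.1  -8.4
  -6.3  -3.9  -1.3] [-12.5 -11.9 -10.9  -9.3  -7.4  -5.1  -2.6  -0.    2.6   5.1   7.4   9.3
  10.9  11.9  12.5]
```

Request:
send_rows(
  targets=[
    {"dx":0,"dy":-1.3,"dz":-12.5,"rx":0,"ry":0,"rz":0,"hand":0},
    {"dx":0,"dy":-3.9,"dz":-11.9,"rx":0,"ry":0,"rz":0,"hand":0},
    {"dx":0,"dy":-6.3,"dz":-10.9,"rx":0,"ry":0,"rz":0,"hand":0},
    {"dx":0,"dy":0,"dz":0,"rx":0,"ry":0,"rz":0,"hand":0},
  ],
)

```text
time_s: 33.88
eef_pos: [0.4113, -0.2115, 0.1237]
tcp_rot: [[-0.833, 0.553, 0.003], [0.553, 0.833, 0.0], [-0.002, 0.002, -1.0]]
contact_force: [1.2, 4.8, 6.3]
width: 0.016
gripper_force: 60.4
```

Smooth, with low force. Carry on over the top.

Request:
send_rows(
  targets=[
    {"dx":0,"dy":-8.4,"dz":-9.3,"rx":0,"ry":0,"rz":0,"hand":0},
    {"dx":0,"dy":-10.1,"dz":-7.4,"rx":0,"ry":0,"rz":0,"hand":0},
    {"dx":0,"dy":-11.5,"dz":-5.1,"rx":0,"ry":0,"rz":0,"hand":0},
    {"dx":0,"dy":-12.3,"dz":-2.6,"rx":0,"ry":0,"rz":0,"hand":0},
    {"dx":0,"dy":-12.5,"dz":0,"rx":0,"ry":0,"rz":0,"hand":0},
    {"dx":0,"dy":0,"dz":0,"rx":0,"ry":0,"rz":0,"hand":0},
  ],
)

```text
time_s: 34.62
eef_pos: [0.3794, -0.2583, 0.1471]
tcp_rot: [[-0.832, 0.555, 0.0], [0.555, 0.832, -0.001], [-0.001, -0.001, -1.0]]
contact_force: [0.5, 0.9, 4.5]
width: 0.016
gripper_force: 60.0
```

Request:
send_rows(
  targets=[
    {"dx":0,"dy":-12.3,"dz":2.6,"rx":0,"ry":0,"rz":0,"hand":0},
    {"dx":0,"dy":-11.5,"dz":5.1,"rx":0,"ry":0,"rz":0,"hand":0},
    {"dx":0,"dy":-10.1,"dz":7.4,"rx":0,"ry":0,"rz":0,"hand":0},
    {"dx":0,"dy":-8.4,"dz":9.3,"rx":0,"ry":0,"rz":0,"hand":0},
    {"dx":0,"dy":-6.3,"dz":10.9,"rx":0,"ry":0,"rz":0,"hand":0},
    {"dx":0,"dy":-3.9,"dz":11.9,"rx":0,"ry":0,"rz":0,"hand":0},
    {"dx":0,"dy":0,"dz":0,"rx":0,"ry":0,"rz":0,"hand":0},
  ],
)

```text
time_s: 35.5
eef_pos: [0.351, -0.3001, 0.0975]
tcp_rot: [[-0.833, 0.553, -0.002], [0.553, 0.833, 0.002], [0.003, 0.001, -1.0]]
contact_force: [3.9, 3.9, -4.7]
width: 0.0157
gripper_force: 59.5
```

Run:
```python
from h import *
go(.3509,-.3025,.087,56.2)
```

```text
t 35.5 pos [ 0.351  -0.3001  0.0975] yaw 56.5 d [-1.3 -2.  10.5] rv [ 0.1 -0.2  0.3] after turn d [-1.2 -2.  10.5] F [ 3.9  3.9 -4.7] w 0.0157
```

Request:
send_rows(
  targets=[
    {"dx":0,"dy":-1.3,"dz":8,"rx":0,"ry":0,"rz":0,"hand":0},
    {"dx":0,"dy":0,"dz":4,"rx":0,"ry":0,"rz":0,"hand":0},
    {"dx":0,"dy":0,"dz":1.5,"rx":0,"ry":0,"rz":0,"hand":0},
    {"dx":0,"dy":0,"dz":0,"rx":0,"ry":0,"rz":0,"hand":0},
  ],
)

```text
time_s: 36.0
eef_pos: [0.3506, -0.3009, 0.0873]
tcp_rot: [[-0.834, 0.552, 0.001], [0.552, 0.834, 0.003], [0.001, 0.003, -1.0]]
contact_force: [-0.6, 8.7, 24.2]
width: 0.0158
gripper_force: 62.5
```

Request:
send_rows(
  targets=[
    {"dx":0,"dy":0,"dz":0,"rx":0,"ry":0,"rz":0,"hand":0},
    {"dx":0,"dy":0,"dz":0,"rx":0,"ry":0,"rz":0,"hand":0},
    {"dx":0,"dy":0,"dz":0,"rx":0,"ry":0,"rz":0,"hand":0},
    {"dx":0,"dy":0,"dz":0,"rx":0,"ry":0,"rz":0,"hand":0},
    {"dx":0,"dy":0,"dz":0,"rx":0,"ry":0,"rz":0,"hand":0},
    {"dx":0,"dy":0,"dz":0,"rx":0,"ry":0,"rz":0,"hand":0},
    {"dx":0,"dy":0,"dz":0,"rx":0,"ry":0,"rz":0,"hand":0},
    {"dx":0,"dy":0,"dz":0,"rx":0,"ry":0,"rz":0,"hand":0},
  ],
)

```text
time_s: 37.0
eef_pos: [0.3506, -0.3008, 0.0873]
tcp_rot: [[-0.834, 0.552, 0.001], [0.552, 0.834, 0.003], [0.001, 0.003, -1.0]]
contact_force: [-1.0, 8.4, 23.5]
width: 0.0159
gripper_force: 62.5
```

Request:
send_rows(
  targets=[
    {"dx":0,"dy":0,"dz":0,"rx":0,"ry":0,"rz":0,"hand":0},
    {"dx":0,"dy":0,"dz":0,"rx":0,"ry":0,"rz":0,"hand":0},
    {"dx":0,"dy":0,"dz":0,"rx":0,"ry":0,"rz":0,"hand":0},
    {"dx":0,"dy":0,"dz":0,"rx":0,"ry":0,"rz":0,"hand":0},
    {"dx":0,"dy":0,"dz":0,"rx":0,"ry":0,"rz":0,"hand":0},
    {"dx":0,"dy":0,"dz":0,"rx":0,"ry":0,"rz":0,"hand":0},
    {"dx":0,"dy":0,"dz":0,"rx":0,"ry":0,"rz":0,"hand":0},
    {"dx":0,"dy":0,"dz":0,"rx":0,"ry":0,"rz":0,"hand":0},
  ],
)

```text
time_s: 38.0
eef_pos: [0.3506, -0.3009, 0.0874]
tcp_rot: [[-0.834, 0.552, 0.001], [0.552, 0.834, 0.003], [0.001, 0.003, -1.0]]
contact_force: [-0.0, 9.1, 24.2]
width: 0.0157
gripper_force: 62.5
```

Request:
send_rows(
  targets=[
    {"dx":0,"dy":0,"dz":0,"rx":0,"ry":0,"rz":0,"hand":0},
    {"dx":0,"dy":0,"dz":0,"rx":0,"ry":0,"rz":0,"hand":0},
    {"dx":0,"dy":0,"dz":0,"rx":0,"ry":0,"rz":0,"hand":0},
    {"dx":0,"dy":0,"dz":0,"rx":0,"ry":0,"rz":0,"hand":0},
    {"dx":0,"dy":0,"dz":0,"rx":0,"ry":0,"rz":0,"hand":0},
    {"dx":0,"dy":0,"dz":0,"rx":0,"ry":0,"rz":0,"hand":0},
    {"dx":0,"dy":0,"dz":0,"rx":0,"ry":0,"rz":0,"hand":0},
    {"dx":0,"dy":0,"dz":0,"rx":0,"ry":0,"rz":0,"hand":0},
  ],
)

```text
time_s: 39.0
eef_pos: [0.3506, -0.3009, 0.0873]
tcp_rot: [[-0.834, 0.552, 0.001], [0.552, 0.834, 0.003], [0.001, 0.003, -1.0]]
contact_force: [-0.2, 9.8, 23.9]
width: 0.016
gripper_force: 62.5
```

Request:
send_rows(
  targets=[
    {"dx":0,"dy":0,"dz":-1.5,"rx":0,"ry":0,"rz":0,"hand":0},
    {"dx":0,"dy":1.3,"dz":-12.5,"rx":0,"ry":0,"rz":0,"hand":0},
    {"dx":0,"dy":3.9,"dz":-11.9,"rx":0,"ry":0,"rz":0,"hand":0},
    {"dx":0,"dy":6.3,"dz":-10.9,"rx":0,"ry":0,"rz":0,"hand":0},
    {"dx":0,"dy":8.4,"dz":-9.3,"rx":0,"ry":0,"rz":0,"hand":0},
    {"dx":0,"dy":10.1,"dz":-7.4,"rx":0,"ry":0,"rz":0,"hand":0},
    {"dx":0,"dy":11.5,"dz":-5.1,"rx":0,"ry":0,"rz":0,"hand":0},
    {"dx":0,"dy":12.3,"dz":-2.6,"rx":0,"ry":0,"rz":0,"hand":0},
  ],
)

```text
time_s: 40.0
eef_pos: [0.3795, -0.2582, 0.1473]
tcp_rot: [[-0.832, 0.554, -0.001], [0.554, 0.832, -0.002], [-0.0, -0.002, -1.0]]
contact_force: [1.0, -1.4, -10.7]
width: 0.0158
gripper_force: 58.9
```

Request:
send_rows(
  targets=[
    {"dx":0,"dy":12.5,"dz":0,"rx":0,"ry":0,"rz":0,"hand":0},
    {"dx":0,"dy":12.3,"dz":2.6,"rx":0,"ry":0,"rz":0,"hand":0},
    {"dx":0,"dy":11.5,"dz":5.1,"rx":0,"ry":0,"rz":0,"hand":0},
    {"dx":0,"dy":10.1,"dz":7.4,"rx":0,"ry":0,"rz":0,"hand":0},
    {"dx":0,"dy":8.4,"dz":9.3,"rx":0,"ry":0,"rz":0,"hand":0},
    {"dx":0,"dy":6.3,"dz":10.9,"rx":0,"ry":0,"rz":0,"hand":0},
    {"dx":0,"dy":3.9,"dz":11.9,"rx":0,"ry":0,"rz":0,"hand":0},
    {"dx":0,"dy":0,"dz":0,"rx":0,"ry":0,"rz":0,"hand":0},
  ],
)

```text
time_s: 41.0
eef_pos: [0.4174, -0.2023, 0.0987]
tcp_rot: [[-0.834, 0.552, 0.001], [0.552, 0.834, 0.001], [-0.0, 0.001, -1.0]]
contact_force: [3.9, 2.8, -3.0]
width: 0.0156
gripper_force: 59.8
```

Run:
```python
from h import *
go(.4181,-.2015,.0875,56.2)
```

```text
t 41.0 pos [ 0.4174 -0.2023  0.0987] yaw 56.5 d [-0.1  1.  11.2] rv [0.1 0.  0.3] after turn d [-0.1  1.1 11.2] F [ 3.9  2.8 -3. ] w 0.0156
```

Request:
send_rows(
  targets=[
    {"dx":0,"dy":1,"dz":8,"rx":0,"ry":0,"rz":0,"hand":0},
    {"dx":0,"dy":0,"dz":4,"rx":0,"ry":0,"rz":0,"hand":0},
    {"dx":0,"dy":0,"dz":1.5,"rx":0,"ry":0,"rz":0,"hand":0},
    {"dx":0,"dy":0,"dz":0,"rx":0,"ry":0,"rz":0,"hand":0},
    {"dx":0,"dy":0,"dz":0,"rx":0,"ry":0,"rz":0,"hand":0},
  ],
)

```text
time_s: 41.62
eef_pos: [0.4181, -0.2016, 0.0875]
tcp_rot: [[-0.834, 0.553, 0.003], [0.553, 0.834, 0.001], [-0.002, 0.003, -1.0]]
contact_force: [2.4, 5.3, 11.4]
width: 0.0158
gripper_force: 61.3
```

Request:
send_rows(
  targets=[
    {"dx":0,"dy":0,"dz":0,"rx":0,"ry":0,"rz":0,"hand":0.5},
    {"dx":0,"dy":0,"dz":0,"rx":0,"ry":0,"rz":0,"hand":0.5},
    {"dx":0,"dy":0,"dz":0,"rx":0,"ry":0,"rz":0,"hand":0.5},
    {"dx":0,"dy":0,"dz":-20,"rx":0,"ry":0,"rz":0,"hand":0.5},
    {"dx":0,"dy":0,"dz":-50,"rx":0,"ry":0,"rz":0,"hand":0.5},
    {"dx":0,"dy":0,"dz":-50,"rx":0,"ry":0,"rz":0,"hand":0.5},
    {"dx":-32.5,"dy":-15.4,"dz":0,"rx":0,"ry":0,"rz":0,"hand":0.5},
    {"dx":-32.5,"dy":-15.4,"dz":0,"rx":0,"ry":0,"rz":0,"hand":0.5},
  ],
)

```text
time_s: 42.62
eef_pos: [0.4543, -0.2648, 0.2071]
tcp_rot: [[-0.834, 0.553, 0.001], [0.553, 0.834, -0.001], [-0.001, 0.0, -1.0]]
contact_force: [0.4, 0.0, -0.1]
width: 0.0426
gripper_force: 0.0
```

Request:
send_rows(
  targets=[
    {"dx":-32.5,"dy":-15.4,"dz":0,"rx":0,"ry":0,"rz":0,"hand":0.5},
    {"dx":-32.5,"dy":-15.4,"dz":0,"rx":0,"ry":0,"rz":0,"hand":0.5},
    {"dx":0,"dy":0,"dz":0,"rx":0,"ry":0,"rz":0,"hand":0.5},
    {"dx":0,"dy":0,"dz":0,"rx":0,"ry":0,"rz":0,"hand":0.5},
    {"dx":0,"dy":0,"dz":0,"rx":0,"ry":0,"rz":0,"hand":0.5},
  ],
)

```text
time_s: 43.25
eef_pos: [0.4904, -0.3246, 0.2062]
tcp_rot: [[-0.833, 0.553, -0.001], [0.553, 0.833, 0.001], [0.001, 0.001, -1.0]]
contact_force: [-0.8, 0.2, 0.6]
width: 0.0428
gripper_force: 0.0
```

Run:
```python
from h import *
go(.4926,-.3249,.1505,57)
c=snap('wrist','w7.png')
```

```text
t 43.25 pos [ 0.4904 -0.3246  0.2062] yaw 56.5 d [-2.   0.9 55.7] rv [ 0.  -0.1 -0.5] after turn d [-2.   0.9 55.7] F [-0.8  0.2  0.6] w 0.0428
```

View pics/w7.png

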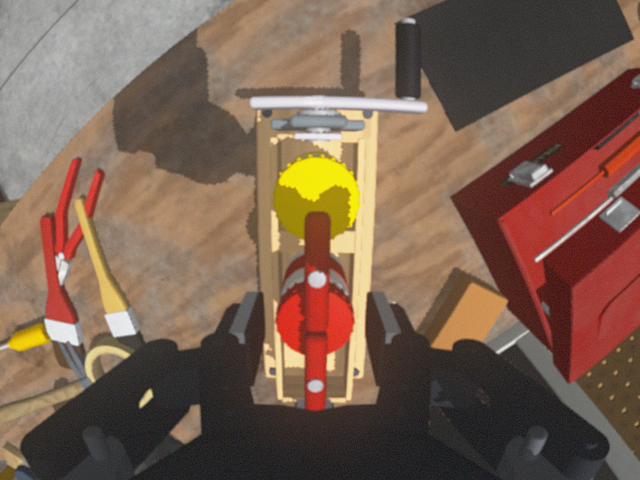

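The rack is upright again with both bars still across (pivots at (317,279) and (316,386)) and both jars in place. Now turn button 1 clear.

Request:
send_rows(
  targets=[
    {"dx":-2,"dy":0.9,"dz":25,"rx":0,"ry":0,"rz":0,"hand":0.5},
    {"dx":0,"dy":0,"dz":20,"rx":0,"ry":0,"rz":0,"hand":0.5},
    {"dx":0,"dy":0,"dz":10,"rx":0,"ry":0,"rz":0,"hand":0.5},
    {"dx":0,"dy":0,"dz":0,"rx":0,"ry":0,"rz":0,"hand":0.5},
    {"dx":0,"dy":0,"dz":0,"rx":0,"ry":0,"rz":0,"hand":0},
    {"dx":0,"dy":0,"dz":0,"rx":0,"ry":0,"rz":0,"hand":0},
    {"dx":0,"dy":0,"dz":0,"rx":0,"ry":0,"rz":0,"hand":0},
  ],
)

```text
time_s: 44.18
eef_pos: [0.4937, -0.3261, 0.1526]
tcp_rot: [[-0.833, 0.554, 0.002], [0.554, 0.833, -0.0], [-0.002, 0.001, -1.0]]
contact_force: [-0.5, 0.8, 5.5]
width: 0.0119
gripper_force: 61.5
```

Request:
send_rows(
  targets=[
    {"dx":0,"dy":0,"dz":0,"rx":0,"ry":0,"rz":8,"hand":0},
    {"dx":0,"dy":0,"dz":0,"rx":0,"ry":0,"rz":8,"hand":0},
    {"dx":0,"dy":0,"dz":0,"rx":0,"ry":0,"rz":8,"hand":0},
    {"dx":0,"dy":0,"dz":0,"rx":0,"ry":0,"rz":8,"hand":0},
    {"dx":0,"dy":0,"dz":0,"rx":0,"ry":0,"rz":8,"hand":0},
    {"dx":0,"dy":0,"dz":0,"rx":0,"ry":0,"rz":8,"hand":0},
    {"dx":0,"dy":0,"dz":0,"rx":0,"ry":0,"rz":8,"hand":0},
  ],
)

```text
time_s: 45.05
eef_pos: [0.4933, -0.3264, 0.1526]
tcp_rot: [[-0.003, 1.0, 0.001], [1.0, 0.003, -0.001], [-0.001, 0.001, -1.0]]
contact_force: [-0.1, 1.3, 5.6]
width: 0.0121
gripper_force: 61.5
```

Request:
send_rows(
  targets=[
    {"dx":0,"dy":0,"dz":0,"rx":0,"ry":0,"rz":8,"hand":0},
    {"dx":0,"dy":0,"dz":0,"rx":0,"ry":0,"rz":8,"hand":0},
    {"dx":0,"dy":0,"dz":0,"rx":0,"ry":0,"rz":9,"hand":0},
    {"dx":0,"dy":0,"dz":0,"rx":0,"ry":0,"rz":0,"hand":0},
    {"dx":0,"dy":0,"dz":0,"rx":0,"ry":0,"rz":0,"hand":0.5},
    {"dx":0,"dy":0,"dz":0,"rx":0,"ry":0,"rz":0,"hand":0.5},
    {"dx":0,"dy":0,"dz":-15,"rx":0,"ry":0,"rz":0,"hand":0.5},
    {"dx":0,"dy":0,"dz":-30,"rx":0,"ry":0,"rz":0,"hand":0.5},
  ],
)

```text
time_s: 46.05
eef_pos: [0.4926, -0.3256, 0.1965]
tcp_rot: [[0.416, 0.909, -0.002], [0.909, -0.416, 0.001], [0.0, -0.002, -1.0]]
contact_force: [0.3, -0.8, -0.0]
width: 0.0429
gripper_force: 0.0
```

Request:
send_rows(
  targets=[
    {"dx":0,"dy":0,"dz":0,"rx":0,"ry":0,"rz":-10.2,"hand":0.5},
    {"dx":0,"dy":0,"dz":0,"rx":0,"ry":0,"rz":-10.2,"hand":0.5},
    {"dx":0,"dy":0,"dz":0,"rx":0,"ry":0,"rz":-10.2,"hand":0.5},
    {"dx":0,"dy":0,"dz":0,"rx":0,"ry":0,"rz":-10.2,"hand":0.5},
    {"dx":0,"dy":0,"dz":0,"rx":0,"ry":0,"rz":-10.2,"hand":0.5},
    {"dx":0,"dy":0,"dz":0,"rx":0,"ry":0,"rz":-10.2,"hand":0.5},
    {"dx":0,"dy":0,"dz":0,"rx":0,"ry":0,"rz":-10.2,"hand":0.5},
    {"dx":0,"dy":0,"dz":0,"rx":0,"ry":0,"rz":-9.6,"hand":0.5},
  ],
)

```text
time_s: 47.05
eef_pos: [0.493, -0.3268, 0.1974]
tcp_rot: [[-0.836, 0.549, 0.001], [0.549, 0.836, -0.001], [-0.001, -0.001, -1.0]]
contact_force: [0.8, -0.2, -0.6]
width: 0.0427
gripper_force: 0.0
```

Request:
send_rows(
  targets=[
    {"dx":-35,"dy":0,"dz":0,"rx":0,"ry":0,"rz":0,"hand":0.5},
    {"dx":-36,"dy":0,"dz":0,"rx":0,"ry":0,"rz":0,"hand":0.5},
    {"dx":0,"dy":0,"dz":0,"rx":0,"ry":0,"rz":0,"hand":0.5},
    {"dx":0,"dy":0,"dz":0,"rx":0,"ry":0,"rz":0,"hand":0.5},
    {"dx":0,"dy":0,"dz":0,"rx":0,"ry":0,"rz":0,"hand":0.5},
  ],
)

```text
time_s: 47.68
eef_pos: [0.5513, -0.3651, 0.1968]
tcp_rot: [[-0.833, 0.554, -0.0], [0.554, 0.833, 0.0], [0.0, -0.0, -1.0]]
contact_force: [-0.3, 0.3, 0.5]
width: 0.0426
gripper_force: 0.0
```

Run:
```python
from h import *
go(.5522,-.3645,.1505,56.5)
```

```text
t 47.67 pos [ 0.5513 -0.3651  0.1968] yaw 56.4 d [-0.4  1.  46.3] rv [-0.  -0.  -0.1] after turn d [-0.4  1.  46.3] F [-0.3  0.3  0.5] w 0.0426
```

Request:
send_rows(
  targets=[
    {"dx":-0.4,"dy":1,"dz":20,"rx":0,"ry":0,"rz":0,"hand":0.5},
    {"dx":0,"dy":0,"dz":18,"rx":0,"ry":0,"rz":0,"hand":0.5},
    {"dx":0,"dy":0,"dz":8,"rx":0,"ry":0,"rz":0,"hand":0.5},
    {"dx":0,"dy":0,"dz":0,"rx":0,"ry":0,"rz":0,"hand":0.5},
    {"dx":0,"dy":0,"dz":0,"rx":0,"ry":0,"rz":0,"hand":0},
    {"dx":0,"dy":0,"dz":0,"rx":0,"ry":0,"rz":0,"hand":0},
    {"dx":0,"dy":0,"dz":0,"rx":0,"ry":0,"rz":0,"hand":0},
  ],
)

```text
time_s: 48.55
eef_pos: [0.5531, -0.3657, 0.1514]
tcp_rot: [[-0.832, 0.554, 0.001], [0.554, 0.832, -0.002], [-0.002, -0.001, -1.0]]
contact_force: [-1.6, -0.7, 3.0]
width: 0.0119
gripper_force: 61.2
```

Request:
send_rows(
  targets=[
    {"dx":0,"dy":0,"dz":0,"rx":0,"ry":0,"rz":8,"hand":0},
    {"dx":0,"dy":0,"dz":0,"rx":0,"ry":0,"rz":8,"hand":0},
    {"dx":0,"dy":0,"dz":0,"rx":0,"ry":0,"rz":8,"hand":0},
    {"dx":0,"dy":0,"dz":0,"rx":0,"ry":0,"rz":8,"hand":0},
    {"dx":0,"dy":0,"dz":0,"rx":0,"ry":0,"rz":8,"hand":0},
    {"dx":0,"dy":0,"dz":0,"rx":0,"ry":0,"rz":8,"hand":0},
    {"dx":0,"dy":0,"dz":0,"rx":0,"ry":0,"rz":8,"hand":0},
  ],
)

```text
time_s: 49.42
eef_pos: [0.5532, -0.3657, 0.1514]
tcp_rot: [[-0.003, 1.0, 0.001], [1.0, 0.003, -0.002], [-0.002, 0.001, -1.0]]
contact_force: [-1.5, -0.6, 2.6]
width: 0.0122
gripper_force: 61.2
```

Request:
send_rows(
  targets=[
    {"dx":0,"dy":0,"dz":0,"rx":0,"ry":0,"rz":8,"hand":0},
    {"dx":0,"dy":0,"dz":0,"rx":0,"ry":0,"rz":8,"hand":0},
    {"dx":0,"dy":0,"dz":0,"rx":0,"ry":0,"rz":9,"hand":0},
    {"dx":0,"dy":0,"dz":0,"rx":0,"ry":0,"rz":0,"hand":0},
    {"dx":0,"dy":0,"dz":0,"rx":0,"ry":0,"rz":0,"hand":0.5},
    {"dx":0,"dy":0,"dz":0,"rx":0,"ry":0,"rz":0,"hand":0.5},
    {"dx":0,"dy":0,"dz":-20,"rx":0,"ry":0,"rz":0,"hand":0.5},
    {"dx":0,"dy":0,"dz":-50,"rx":0,"ry":0,"rz":0,"hand":0.5},
  ],
)

```text
time_s: 50.42
eef_pos: [0.5525, -0.3633, 0.2195]
tcp_rot: [[0.416, 0.909, -0.004], [0.909, -0.416, 0.004], [0.002, -0.005, -1.0]]
contact_force: [0.5, 0.6, -0.3]
width: 0.0425
gripper_force: 0.0
```

Request:
send_rows(
  targets=[
    {"dx":0,"dy":0,"dz":0,"rx":0,"ry":0,"rz":-10.2,"hand":1},
    {"dx":0,"dy":0,"dz":0,"rx":0,"ry":0,"rz":-10.2,"hand":1},
    {"dx":0,"dy":0,"dz":0,"rx":0,"ry":0,"rz":-10.2,"hand":1},
    {"dx":0,"dy":0,"dz":0,"rx":0,"ry":0,"rz":-10.2,"hand":1},
    {"dx":0,"dy":0,"dz":0,"rx":0,"ry":0,"rz":-10.2,"hand":1},
    {"dx":0,"dy":0,"dz":0,"rx":0,"ry":0,"rz":-10.2,"hand":1},
    {"dx":0,"dy":0,"dz":0,"rx":0,"ry":0,"rz":-10.2,"hand":1},
    {"dx":0,"dy":0,"dz":0,"rx":0,"ry":0,"rz":-9.6,"hand":1},
  ],
)

```text
time_s: 51.42
eef_pos: [0.553, -0.3653, 0.2219]
tcp_rot: [[-0.836, 0.549, 0.001], [0.549, 0.836, -0.001], [-0.002, -0.001, -1.0]]
contact_force: [-0.1, 0.1, 0.8]
width: 0.0856
gripper_force: 0.0
```

Request:
send_rows(
  targets=[
    {"dx":36,"dy":0,"dz":0,"rx":0,"ry":0,"rz":0,"hand":1},
    {"dx":0,"dy":0,"dz":0,"rx":0,"ry":0,"rz":0,"hand":1},
    {"dx":0,"dy":0,"dz":0,"rx":0,"ry":0,"rz":0,"hand":1},
    {"dx":0,"dy":0,"dz":0,"rx":0,"ry":0,"rz":0,"hand":1},
  ],
)

```text
time_s: 51.92
eef_pos: [0.524, -0.3454, 0.2209]
tcp_rot: [[-0.833, 0.553, 0.001], [0.553, 0.833, -0.001], [-0.002, -0.0, -1.0]]
contact_force: [0.1, 0.8, 0.1]
width: 0.0852
gripper_force: 0.0
```

Run:
```python
from h import *
go(.5223,-.3446,.109,56.5)
c=snap('wrist','w8.png')
```

```text
t 51.92 pos [ 0.524  -0.3454  0.2209] yaw 56.4 d [  2.   -0.2 111.9] rv [-0.   0.1 -0.1] after turn d [  1.8  -0.3 111.9] F [0.1 0.8 0.1] w 0.0852
```

View pics/w8.png

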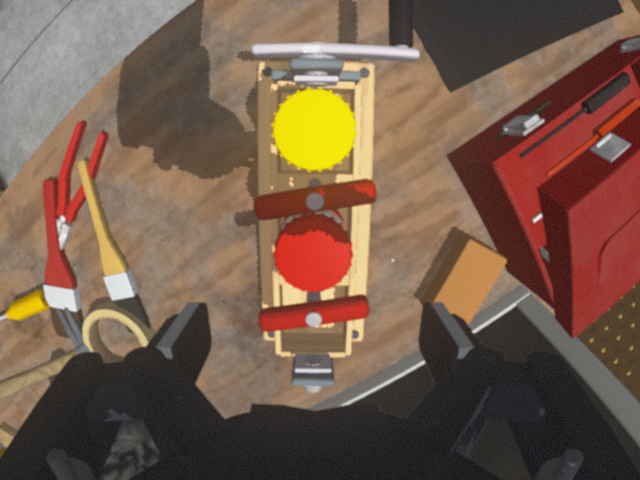

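Both bars are clear (pivots at (315,201) and (313,320)). Now the red jar from pocket 2.

Request:
send_rows(
  targets=[
    {"dx":1.8,"dy":-0.3,"dz":35,"rx":0,"ry":0,"rz":0,"hand":1},
    {"dx":0,"dy":0,"dz":35,"rx":0,"ry":0,"rz":0,"hand":1},
    {"dx":0,"dy":0,"dz":30,"rx":0,"ry":0,"rz":0,"hand":1},
    {"dx":0,"dy":0,"dz":12,"rx":0,"ry":0,"rz":0,"hand":1},
    {"dx":0,"dy":0,"dz":0,"rx":0,"ry":0,"rz":0,"hand":0},
    {"dx":0,"dy":0,"dz":0,"rx":0,"ry":0,"rz":0,"hand":0},
    {"dx":0,"dy":0,"dz":0,"rx":0,"ry":0,"rz":0,"hand":0},
    {"dx":0,"dy":0,"dz":0,"rx":0,"ry":0,"rz":0,"hand":0},
  ],
)

```text
time_s: 52.98
eef_pos: [0.5223, -0.3453, 0.11]
tcp_rot: [[-0.833, 0.554, 0.003], [0.554, 0.833, -0.003], [-0.004, -0.0, -1.0]]
contact_force: [0.5, -0.3, 5.1]
width: 0.0484
gripper_force: 62.5
```

Request:
send_rows(
  targets=[
    {"dx":0,"dy":0,"dz":-15,"rx":0,"ry":0,"rz":0,"hand":0},
    {"dx":0,"dy":0,"dz":-20,"rx":0,"ry":0,"rz":0,"hand":0},
    {"dx":0,"dy":0,"dz":-30,"rx":0,"ry":0,"rz":0,"hand":0},
    {"dx":0,"dy":0,"dz":-40,"rx":0,"ry":0,"rz":0,"hand":0},
    {"dx":0,"dy":0,"dz":-25,"rx":0,"ry":0,"rz":0,"hand":0},
    {"dx":0,"dy":0,"dz":0,"rx":0,"ry":0,"rz":0,"hand":0},
  ],
)

```text
time_s: 53.72
eef_pos: [0.5219, -0.3445, 0.2404]
tcp_rot: [[-0.833, 0.553, 0.003], [0.553, 0.833, -0.002], [-0.004, 0.0, -1.0]]
contact_force: [0.2, -0.0, -2.6]
width: 0.0484
gripper_force: 62.6
```

Run:
```python
from h import *
go(.438,-.1,.12,56.5)
```

```text
t 53.73 pos [ 0.5219 -0.3445  0.2404] yaw 56.4 d [205.6 157.2 119.7] rv [ 0.   0.2 -0.1] after turn d [204.9 157.5 120.4] F [ 0.2 -0.  -2.6] w 0.0484
```

Request:
send_rows(
  targets=[
    {"dx":34.2,"dy":26.2,"dz":0,"rx":0,"ry":0,"rz":0,"hand":0},
    {"dx":34.2,"dy":26.2,"dz":0,"rx":0,"ry":0,"rz":0,"hand":0},
    {"dx":34.2,"dy":26.2,"dz":0,"rx":0,"ry":0,"rz":0,"hand":0},
    {"dx":34.2,"dy":26.2,"dz":0,"rx":0,"ry":0,"rz":0,"hand":0},
    {"dx":34.2,"dy":26.2,"dz":0,"rx":0,"ry":0,"rz":0,"hand":0},
    {"dx":34.2,"dy":26.2,"dz":0,"rx":0,"ry":0,"rz":0,"hand":0},
    {"dx":0,"dy":0,"dz":40,"rx":0,"ry":0,"rz":0,"hand":0},
    {"dx":0,"dy":0,"dz":50,"rx":0,"ry":0,"rz":0,"hand":0},
  ],
)

```text
time_s: 54.72
eef_pos: [0.4374, -0.0982, 0.1472]
tcp_rot: [[-0.835, 0.551, 0.001], [0.551, 0.835, 0.0], [-0.001, 0.001, -1.0]]
contact_force: [0.3, 0.8, -4.9]
width: 0.0488
gripper_force: 63.1
```

Request:
send_rows(
  targets=[
    {"dx":0,"dy":0,"dz":50,"rx":0,"ry":0,"rz":0,"hand":0},
    {"dx":0,"dy":0,"dz":25,"rx":0,"ry":0,"rz":0,"hand":0},
    {"dx":0,"dy":0,"dz":10,"rx":0,"ry":0,"rz":0,"hand":0},
    {"dx":0,"dy":0,"dz":0,"rx":0,"ry":0,"rz":0,"hand":0},
    {"dx":0,"dy":0,"dz":0,"rx":0,"ry":0,"rz":0,"hand":0},
  ],
)

```text
time_s: 55.35
eef_pos: [0.4381, -0.0998, 0.0642]
tcp_rot: [[-0.833, 0.553, 0.002], [0.553, 0.833, -0.0], [-0.002, 0.001, -1.0]]
contact_force: [0.3, -0.2, -3.0]
width: 0.0488
gripper_force: 63.0
```

Request:
send_rows(
  targets=[
    {"dx":0,"dy":0,"dz":3,"rx":0,"ry":0,"rz":0,"hand":0},
    {"dx":0,"dy":0,"dz":2.5,"rx":0,"ry":0,"rz":0,"hand":0},
    {"dx":0,"dy":0,"dz":1,"rx":0,"ry":0,"rz":0,"hand":0},
    {"dx":0,"dy":0,"dz":0,"rx":0,"ry":0,"rz":0,"hand":0},
  ],
)

```text
time_s: 55.85
eef_pos: [0.4378, -0.0997, 0.0579]
tcp_rot: [[-0.833, 0.553, 0.001], [0.553, 0.833, 0.0], [-0.001, 0.001, -1.0]]
contact_force: [-2.1, 1.0, 8.1]
width: 0.0486
gripper_force: 64.4
```

Request:
send_rows(
  targets=[
    {"dx":0,"dy":0,"dz":0,"rx":0,"ry":0,"rz":0,"hand":1},
    {"dx":0,"dy":0,"dz":0,"rx":0,"ry":0,"rz":0,"hand":1},
    {"dx":0,"dy":0,"dz":0,"rx":0,"ry":0,"rz":0,"hand":1},
    {"dx":0,"dy":0,"dz":-20,"rx":0,"ry":0,"rz":0,"hand":1},
    {"dx":0,"dy":0,"dz":-50,"rx":0,"ry":0,"rz":0,"hand":1},
    {"dx":0,"dy":0,"dz":-60,"rx":0,"ry":0,"rz":0,"hand":1},
    {"dx":0,"dy":0,"dz":-40,"rx":0,"ry":0,"rz":0,"hand":1},
    {"dx":0,"dy":0,"dz":0,"rx":0,"ry":0,"rz":0,"hand":1},
  ],
)

```text
time_s: 56.85
eef_pos: [0.4393, -0.1001, 0.2296]
tcp_rot: [[-0.833, 0.553, 0.007], [0.553, 0.833, -0.001], [-0.007, 0.003, -1.0]]
contact_force: [-0.5, 0.7, -0.2]
width: 0.0853
gripper_force: 0.0
```

Run:
```python
from h import *
go(.4625,-.305,.108,56.5); c=snap('top'); lids(c,(380,200,480,290),.145); P=None
```

```text
t 56.85 pos [ 0.4393 -0.1001  0.2296] yaw 56.4 d [-131.8 -158.3  121.9] rv [ 0.2  0.4 -0.1] after turn d [-132.4 -158.   121.6] F [-0.5  0.7 -0.2] w 0.0853
red [380, 200, 9, 20, 129] [ 0.5742 -0.202   0.145 ]
red [438, 209, 27, 15, 135] [ 0.5534 -0.3694  0.145 ]
red [422, 233, 12, 10, 65] [ 0.5014 -0.3111  0.145 ]
red [435, 240, 14, 9, 66] [ 0.4855 -0.3468  0.145 ]
yel [414, 244, 21, 21, 338] [ 0.4601 -0.3027  0.145 ]
```

Request:
send_rows(
  targets=[
    {"dx":-22,"dy":-26.3,"dz":0,"rx":0,"ry":0,"rz":0,"hand":1},
    {"dx":-22,"dy":-26.3,"dz":0,"rx":0,"ry":0,"rz":0,"hand":1},
    {"dx":-22,"dy":-26.3,"dz":0,"rx":0,"ry":0,"rz":0,"hand":1},
    {"dx":-22,"dy":-26.3,"dz":0,"rx":0,"ry":0,"rz":0,"hand":1},
    {"dx":-22,"dy":-26.3,"dz":0,"rx":0,"ry":0,"rz":0,"hand":1},
    {"dx":-22,"dy":-26.3,"dz":0,"rx":0,"ry":0,"rz":0,"hand":1},
    {"dx":0,"dy":0,"dz":20,"rx":0,"ry":0,"rz":0,"hand":1},
    {"dx":0,"dy":0,"dz":0,"rx":0,"ry":0,"rz":0,"hand":1},
  ],
)

```text
time_s: 57.9
eef_pos: [0.4583, -0.3028, 0.2036]
tcp_rot: [[-0.832, 0.554, -0.007], [0.554, 0.832, 0.004], [0.008, -0.0, -1.0]]
contact_force: [-0.9, 0.2, 0.3]
width: 0.0853
gripper_force: 0.0
```

Request:
send_rows(
  targets=[
    {"dx":0,"dy":0,"dz":0,"rx":0,"ry":0,"rz":0,"hand":1},
    {"dx":0,"dy":0,"dz":0,"rx":0,"ry":0,"rz":0,"hand":1},
  ],
)

```text
time_s: 58.15
eef_pos: [0.4604, -0.3037, 0.2071]
tcp_rot: [[-0.833, 0.553, 0.001], [0.553, 0.833, -0.0], [-0.001, 0.0, -1.0]]
contact_force: [-0.7, -0.3, 0.7]
width: 0.0857
gripper_force: 0.0
```

Run:
```python
from h import *
go(.4618,-.3045,.108,56.5)
```

```text
t 58.15 pos [ 0.4604 -0.3037  0.2071] yaw 56.5 d [-1.5  0.1 99.2] rv [ 0.  0. -0.] after turn d [-1.6  0.1 99.1] F [-0.7 -0.3  0.7] w 0.0857
```

Request:
send_rows(
  targets=[
    {"dx":-1.5,"dy":0,"dz":35,"rx":0,"ry":0,"rz":0,"hand":1},
    {"dx":0,"dy":0,"dz":30,"rx":0,"ry":0,"rz":0,"hand":1},
    {"dx":0,"dy":0,"dz":24,"rx":0,"ry":0,"rz":0,"hand":1},
    {"dx":0,"dy":0,"dz":10,"rx":0,"ry":0,"rz":0,"hand":1},
    {"dx":0,"dy":0,"dz":0,"rx":0,"ry":0,"rz":0,"hand":0},
    {"dx":0,"dy":0,"dz":0,"rx":0,"ry":0,"rz":0,"hand":0},
    {"dx":0,"dy":0,"dz":0,"rx":0,"ry":0,"rz":0,"hand":0},
    {"dx":0,"dy":0,"dz":0,"rx":0,"ry":0,"rz":0,"hand":0},
  ],
)

```text
time_s: 59.15
eef_pos: [0.4622, -0.3053, 0.1092]
tcp_rot: [[-0.833, 0.553, 0.002], [0.553, 0.833, -0.001], [-0.003, 0.0, -1.0]]
contact_force: [0.1, 1.8, 6.4]
width: 0.0487
gripper_force: 61.8
```

Request:
send_rows(
  targets=[
    {"dx":0,"dy":0,"dz":-15,"rx":0,"ry":0,"rz":0,"hand":0},
    {"dx":0,"dy":0,"dz":-20,"rx":0,"ry":0,"rz":0,"hand":0},
    {"dx":0,"dy":0,"dz":-30,"rx":0,"ry":0,"rz":0,"hand":0},
    {"dx":0,"dy":0,"dz":-40,"rx":0,"ry":0,"rz":0,"hand":0},
    {"dx":0,"dy":0,"dz":-25,"rx":0,"ry":0,"rz":0,"hand":0},
    {"dx":0,"dy":0,"dz":0,"rx":0,"ry":0,"rz":0,"hand":0},
  ],
)

```text
time_s: 59.9
eef_pos: [0.4619, -0.3058, 0.2399]
tcp_rot: [[-0.833, 0.554, 0.004], [0.554, 0.833, -0.003], [-0.005, -0.0, -1.0]]
contact_force: [0.1, -0.2, -3.0]
width: 0.049
gripper_force: 62.4
```

Run:
```python
from h import *
go(.44,.01,.12,56.5); c=snap('top','t9.png'); lids(c)
```

```text
t 59.9 pos [ 0.4619 -0.3058  0.2399] yaw 56.4 d [193.5 250.9 119. ] rv [-0.   0.3 -0.1] after turn d [192.5 251.3 119.9] F [ 0.1 -0.2 -3. ] w 0.049
red [331, 252, 21, 21, 328] [ 0.4394 -0.101   0.093 ]
```

Request:
send_rows(
  targets=[
    {"dx":24.1,"dy":31.4,"dz":0,"rx":0,"ry":0,"rz":0,"hand":0},
    {"dx":24.1,"dy":31.4,"dz":0,"rx":0,"ry":0,"rz":0,"hand":0},
    {"dx":24.1,"dy":31.4,"dz":0,"rx":0,"ry":0,"rz":0,"hand":0},
    {"dx":24.1,"dy":31.4,"dz":0,"rx":0,"ry":0,"rz":0,"hand":0},
    {"dx":24.1,"dy":31.4,"dz":0,"rx":0,"ry":0,"rz":0,"hand":0},
    {"dx":24.1,"dy":31.4,"dz":0,"rx":0,"ry":0,"rz":0,"hand":0},
    {"dx":24.1,"dy":31.4,"dz":0,"rx":0,"ry":0,"rz":0,"hand":0},
    {"dx":24.1,"dy":31.4,"dz":0,"rx":0,"ry":0,"rz":0,"hand":0},
  ],
)

```text
time_s: 60.95
eef_pos: [0.4382, 0.0123, 0.2363]
tcp_rot: [[-0.833, 0.553, -0.004], [0.553, 0.833, -0.001], [0.003, -0.003, -1.0]]
contact_force: [-0.1, -0.3, -3.5]
width: 0.0489
gripper_force: 62.8
```

Request:
send_rows(
  targets=[
    {"dx":0,"dy":0,"dz":40,"rx":0,"ry":0,"rz":0,"hand":0},
    {"dx":0,"dy":0,"dz":50,"rx":0,"ry":0,"rz":0,"hand":0},
    {"dx":0,"dy":0,"dz":50,"rx":0,"ry":0,"rz":0,"hand":0},
    {"dx":0,"dy":0,"dz":25,"rx":0,"ry":0,"rz":0,"hand":0},
    {"dx":0,"dy":0,"dz":10,"rx":0,"ry":0,"rz":0,"hand":0},
    {"dx":0,"dy":0,"dz":0,"rx":0,"ry":0,"rz":0,"hand":0},
    {"dx":0,"dy":0,"dz":0,"rx":0,"ry":0,"rz":0,"hand":0},
  ],
)

```text
time_s: 61.82
eef_pos: [0.4404, 0.011, 0.0636]
tcp_rot: [[-0.833, 0.553, 0.002], [0.553, 0.833, 0.0], [-0.001, 0.001, -1.0]]
contact_force: [1.1, -0.5, -3.1]
width: 0.0489
gripper_force: 62.8
```

Request:
send_rows(
  targets=[
    {"dx":0,"dy":0,"dz":3,"rx":0,"ry":0,"rz":0,"hand":0},
    {"dx":0,"dy":0,"dz":2.5,"rx":0,"ry":0,"rz":0,"hand":0},
    {"dx":0,"dy":0,"dz":1,"rx":0,"ry":0,"rz":0,"hand":0},
    {"dx":0,"dy":0,"dz":0,"rx":0,"ry":0,"rz":0,"hand":0},
  ],
)

```text
time_s: 62.32
eef_pos: [0.4401, 0.0111, 0.0572]
tcp_rot: [[-0.833, 0.553, 0.001], [0.553, 0.833, 0.001], [-0.0, 0.001, -1.0]]
contact_force: [-0.7, 0.7, 6.1]
width: 0.0486
gripper_force: 64.1
```

Request:
send_rows(
  targets=[
    {"dx":0,"dy":0,"dz":0,"rx":0,"ry":0,"rz":0,"hand":1},
    {"dx":0,"dy":0,"dz":0,"rx":0,"ry":0,"rz":0,"hand":1},
    {"dx":0,"dy":0,"dz":0,"rx":0,"ry":0,"rz":0,"hand":1},
    {"dx":0,"dy":0,"dz":-20,"rx":0,"ry":0,"rz":0,"hand":1},
    {"dx":0,"dy":0,"dz":-50,"rx":0,"ry":0,"rz":0,"hand":1},
    {"dx":0,"dy":0,"dz":-60,"rx":0,"ry":0,"rz":0,"hand":1},
    {"dx":0,"dy":0,"dz":-60,"rx":0,"ry":0,"rz":0,"hand":1},
    {"dx":0,"dy":0,"dz":0,"rx":0,"ry":0,"rz":0,"hand":1},
  ],
)

```text
time_s: 63.32
eef_pos: [0.4426, 0.0108, 0.2505]
tcp_rot: [[-0.833, 0.553, 0.011], [0.553, 0.833, 0.002], [-0.008, 0.007, -1.0]]
contact_force: [0.8, -0.3, -0.6]
width: 0.0852
gripper_force: 0.0
```

Request:
send_rows(
  targets=[
    {"dx":-30,"dy":-40,"dz":0,"rx":0,"ry":0,"rz":0,"hand":1},
    {"dx":-30,"dy":-40,"dz":0,"rx":0,"ry":0,"rz":0,"hand":1},
    {"dx":-30,"dy":-40,"dz":0,"rx":0,"ry":0,"rz":0,"hand":1},
    {"dx":-30,"dy":-40,"dz":0,"rx":0,"ry":0,"rz":0,"hand":1},
    {"dx":-30,"dy":-40,"dz":0,"rx":0,"ry":0,"rz":0,"hand":1},
    {"dx":0,"dy":0,"dz":0,"rx":0,"ry":0,"rz":0,"hand":1},
    {"dx":0,"dy":0,"dz":0,"rx":0,"ry":0,"rz":0,"hand":1},
    {"dx":0,"dy":0,"dz":0,"rx":0,"ry":0,"rz":0,"hand":1},
  ],
)

```text
time_s: 64.32
eef_pos: [0.4541, -0.2366, 0.2457]
tcp_rot: [[-0.835, 0.551, -0.001], [0.551, 0.835, 0.002], [0.002, 0.001, -1.0]]
contact_force: [0.3, -0.1, -0.9]
width: 0.0853
gripper_force: 0.0
```

Run:
```python
from h import *
c=snap('top','t10.png'); lids(c); s=snap('scene','s10.png'); print(c['range_z'][264,344])
cv2.imwrite('pics/s10c.png',cv2.resize(s['color'][180:420,200:500,::-1],None,fx=2.5,fy=2.5))
```

```text
red [331, 252, 21, 21, 327] [ 0.4395 -0.1011  0.093 ]
yel [287, 253, 20, 20, 324] [0.4371 0.0122 0.093 ]
1.4328644
```

View pics/s10c.png

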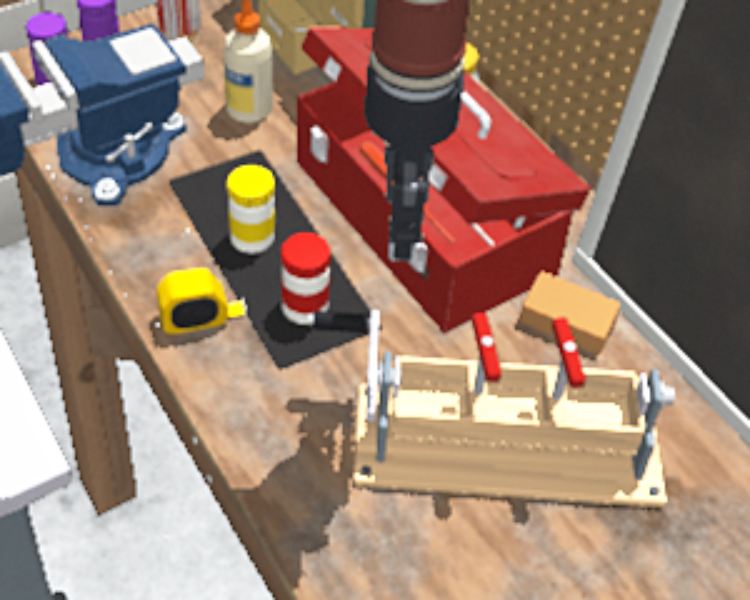

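Yellow at (251,210) and red at (305,278) both stand upright on the mat. The rack is upright, its buttons are clear, and the gripper touches nothing.

```bash
python3 -c "
from rig import bot
print(bot.hand_in())"
```

```text
the job is handed in; nothing more can be done
None
```

I handed the job in at about 64 s: the red and yellow jars (there was no blue one) were tumbled with both turnbuttons across and held upside down for about 3 s, and now stand upright on the mat, with the rack upright and both buttons clear.

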